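# Make up two sampling kits

## Robot

A 6-joint arm with a two-finger parallel gripper is mounted at the origin on a cart in front of the work surface, level with it; the furniture and walls round the work are solid. World frame = base frame: x ahead of the robot, y to its left, z up, the work surface at z = 0. Lengths are in mm, angles in rad, forces in N, time in s.
With the tool pointing down it reaches from about 300 to 850 mm from the base axis. Payload 5.4 kg.
Tool frame: the origin (TCP) lies at the very end of the fingers, on their centre line; the grasp point (between the pads) lies 19 mm behind it (ctrl.grip_depth is the distance from the TCP to the grasp point, in mm); z points along the fingers, y is the line along which they close (so a half turn about z gives the same grasp; the last joint's range is limited). The gripper opens to 85 mm and grips with 20 to 120 N. Pads are 22 mm wide; open, the fingers measure 114 mm over their backs; the gripper's body (76 mm by 85 mm) begins 54 mm behind the grasp point. The pads swing forward as they close: fully open they stand 13 mm farther back than shut.
Start: joints at [-1.333, 0.158, 1.597, -0, 1.386, -0.21], TCP at [248.941, -518.3, 231.299] pointing down, gripper open.
Joint ranges: [-2.91, 2.91], [-0.94, 2.29], [0.18, 2.7], [-1.29, 4.43], [0.17, 2.64], [-3, 3]. Speed limits (rad/s): [2.57, 2.57, 3.14, 3.14, 3.14, 3.14].

## Interface

Orientations are given as a 3x3 rotation matrix whose columns are the frame's x, y, z axes.
In Python, from plant import sensors, capture, ticket, ctrl gives the robot as it stands.
- The arm moves only by the tool servo_tool, never from a script. Its argument "motion" is a list of rows, each an object with "angular": the turn, a rotation vector about the tool's x, y, z in units of 45 degrees (1.0 is 45 degrees), a list of three; "translation": the shift along the tool's x, y, z in units of 200 mm (1.0 is 200 mm), a list of three; "hand": the opening, from -1 (shut) to 1 (fully open), so that 0 is half open. In form: [{"angular": [ax, ay, az], "translation": [x, y, z], "hand": hand}, ...]. A call has 1 to 5 rows; each row is the pose to reach, as a shift and turn from the pose commanded when the call began, along the tool's axes at that moment; what a row does not reach only later rows make up. A row lasts 1/12 s, in which the tool goes at most 41.7 mm and 7.16 degrees, less where a joint would pass 70% of its speed; a pose out of reach is approached as far as the arm can. A call with a number of a shift or a turn outside -1 to 1 is refused whole. A call with a gripper value outside its range is refused whole. The fingers move at their own pace and stop on an object; the grip force is fixed at half the most. Time passes only in rows, so rows that repeat a pose let the fingers close. It gives the time, the measured TCP pose, the force, the opening and the grip force at its end, in the units of the state.
- sensors.state(): the state, without advancing time (a new reading comes with each control period).
- capture(name): name is "side" or "top" or "wrist"; returns a dict with "color" (480x640x3 uint8, red, green, blue), "fx", "fy", "cx", "cy" (pixels), "T" (4x4, takes a point from camera to world coordinates). Camera axes: x right, y down, z forward; pixel columns grow to the right and rows downward; lengths in mm; the calibration is good to about 2 mm. A picture is of the moment at which its call begins. There is no depth.
- ticket.sign_off(): hands the job in; it is judged then, once.
The state is a dict: "clock": time; "joints": joint angles; "qd": joint speeds; "joint_torque": joint torques, N m; "eef_pos": TCP position; "tcp_rot": TCP orientation; "contact_force": force on the tool from outside, world axes, zero at the start; "moment": the same for the moment, N m; "width": finger opening in mm; "gripper_force": force on a finger pad.
Only numpy, scipy, OpenCV 4.12 (cv2) and the standard library are available. Lean on these libraries where they do the work, as an engineer would, in place of code of your own. Each camera call takes 0.05 s, during which the arm holds its last target. There are 200 camera calls.

## Task

Make up the two sampling kits from the stock on the table: the blue tray gets the jar with the orange lid and the red-capped vial; the yellow tray gets the beaker, the green-capped vial and the white-capped vial. Stand the jar and the beaker upright on the floor of the large pockets and the vials upright in the small pockets, one to a pocket. Leave the jar with the cream lid and the black-capped vial standing where they are.

Things in the scene. Friction and masses are not known exactly. Their poses are not given: they have to be found in the camera images.
- blue_tray: blue plastic kit tray, fixed to the table, 72 mm (its x) by 180 mm (its y), 16 mm high, with three pockets in a row along its y: a large one, inside 64 x 64 mm, centred at y = +54 mm, and two small ones, inside 64 mm (x) by 50 mm (y), centred at y = -7 mm and y = -61 mm (all at x = 0). Pocket floors at z = 4 mm, walls 4 mm thick up to z = 16 mm. Origin at the centre of the underside, z up. It may stand left or right of the stock and be turned by up to 23 degrees.
- yellow_tray: yellow plastic kit tray, fixed to the table, 72 mm (its x) by 180 mm (its y), 16 mm high, with three pockets in a row along its y: a large one, inside 64 x 64 mm, centred at y = +54 mm, and two small ones, inside 64 mm (x) by 50 mm (y), centred at y = -7 mm and y = -61 mm (all at x = 0). Pocket floors at z = 4 mm, walls 4 mm thick up to z = 16 mm. Origin at the centre of the underside, z up. It may stand left or right of the stock and be turned by up to 23 degrees.
- orange_jar: screw jar, 45 mm across and 56 mm high, cream body with an orange screw lid (the top 17 mm), standing upright, about 50 g; goes into the large pocket of the blue tray. Origin at the centre of its underside, z up.
- beaker: small clear open beaker, 44 mm across (47 mm over the lip) and 60 mm high, rigid, standing upright, about 50 g; can be gripped from above across its outside; goes into the large pocket of the yellow tray. Origin at the centre of its underside, z up.
- red_vial: closed glass vial, 29 mm across and 75 mm high, with a red screw cap (the top 18 mm; body below it 27 mm across), standing upright, about 30 g; goes into either small pocket of the blue tray. Origin at the centre of its underside, z up.
- green_vial: closed glass vial, 29 mm across and 75 mm high, with a green screw cap (the top 18 mm; body below it 27 mm across), standing upright, about 30 g; goes into one of the small pockets of the yellow tray. Origin at the centre of its underside, z up.
- white_vial: closed glass vial, 29 mm across and 75 mm high, with a white screw cap (the top 18 mm; body below it 27 mm across), standing upright, about 30 g; goes into the other small pocket of the yellow tray. Origin at the centre of its underside, z up.
- cream_jar: screw jar, 42 mm across and 50 mm high, white body with a cream lid (the top 15 mm); part of the stock, to be left standing. Origin at the centre of its underside, z up.
- black_vial: closed glass vial, 29 mm across and 75 mm high, with a black screw cap (the top 18 mm; body below it 27 mm across), standing upright, about 30 g; part of the stock, to be left standing. Origin at the centre of its underside, z up.
Not all that is in view belongs to the job. Of the things that look like the red_vial, take the one that is farthest to the robot's left at the start.

How it is judged (in metres and radians):
At the end, for the whole second after the job is handed in: Jar and beaker in their trays' large pockets, vials in small ones, one each: on the floor (within 5 mm), within 13 mm of the pocket's centre (small pockets: 20 mm along tray x), upright within 0.12 rad, at rest. Cream-lidded jar and black-capped vial upright, within 30 mm of their start (x of orange_jar in the frame of blue_tray between -0.013 and 0.013 m and y of orange_jar in the frame of blue_tray between 0.041 and 0.067 m and z of orange_jar in the frame of blue_tray between -0.002 and 0.009 m and ((x of red_vial in the frame of blue_tray between -0.02 and 0.02 m and y of red_vial in the frame of blue_tray between -0.074 and -0.048 m and z of red_vial in the frame of blue_tray between -0.002 and 0.009 m) or (x of red_vial in the frame of blue_tray between -0.02 and 0.02 m and y of red_vial in the frame of blue_tray between -0.02 and 0.006 m and z of red_vial in the frame of blue_tray between -0.002 and 0.009 m)) and x of beaker in the frame of yellow_tray between -0.013 and 0.013 m and y of beaker in the frame of yellow_tray between 0.041 and 0.067 m and z of beaker in the frame of yellow_tray between -0.002 and 0.009 m and (((x of green_vial in the frame of yellow_tray between -0.02 and 0.02 m and y of green_vial in the frame of yellow_tray between -0.074 and -0.048 m and z of green_vial in the frame of yellow_tray between -0.002 and 0.009 m) and (x of white_vial in the frame of yellow_tray between -0.02 and 0.02 m and y of white_vial in the frame of yellow_tray between -0.02 and 0.006 m and z of white_vial in the frame of yellow_tray between -0.002 and 0.009 m)) or ((x of green_vial in the frame of yellow_tray between -0.02 and 0.02 m and y of green_vial in the frame of yellow_tray between -0.02 and 0.006 m and z of green_vial in the frame of yellow_tray between -0.002 and 0.009 m) and (x of white_vial in the frame of yellow_tray between -0.02 and 0.02 m and y of white_vial in the frame of yellow_tray between -0.074 and -0.048 m and z of white_vial in the frame of yellow_tray between -0.002 and 0.009 m))) and angle between each of orange_jar, beaker, red_vial, green_vial, white_vial, cream_jar, black_vial's own z axis and vertical below 0.12 rad and linear speed of each of orange_jar, beaker, red_vial, green_vial, white_vial below 0.02 m/s and distance of each of cream_jar, black_vial from where it was at the start of the episode below 0.03 m); the robot touches nothing.
It fails at once if the cream-lidded jar is moved more than 30 mm or tipped (distance of cream_jar from where it was at the start of the episode above 0.03 m or angle between cream_jar's own z axis and vertical above 0.4 rad).
It fails at once if the black-capped vial is moved more than 30 mm or tipped (distance of black_vial from where it was at the start of the episode above 0.03 m or angle between black_vial's own z axis and vertical above 0.4 rad).
It also fails if it takes over 115 s, if anything falls off the work surface, if the arm or the gripper's body presses on something with over 40 N, if the wrist force passes 120 N, or if a joint passes its speed limit or range.

## Working session

There is one attempt and no reset: what is moved stays moved. The work goes in short steps, Python scripts to look and compute and a tool call to move; the robot and the scene stay as the last step left them, time stands still between calls to the robot, and variables do not carry over. Pictures are saved under pics/ and viewed, at most 15 in all, crops included, and the job is handed in when it is done.

Besides the shell and the picture viewer there is one more tool, called after "Call:" as name(argument=value, ...), one argument or row to a line, values as JSON. servo_tool: Moves the arm, as the interface text tells. Its arguments: {"type":"object","properties":{"motion":{"type":"array","items":{"type":"object","properties":{"angular":{"type":"array","items":{"type":"number"}},"translation":{"type":"array","items":{"type":"number"}},"hand":{"type":"number"}}}}},"required":["motion"]}

```bash
mkdir -p pics; ls; cat > h.py <<'E'
import numpy as np, cv2
from plant import sensors, capture, ticket, ctrl
def snap(n,f):
    c=capture(n); cv2.imwrite('pics/'+f,c['color'][:,:,::-1]); np.savez('pics/'+f[:-4]+'.npz',**{k:np.array(v) for k,v in c.items()}); return c
def load(f): return np.load('pics/'+f+'.npz')
def ray(c,u,v,z):
    T=np.array(c['T']); d=T[:3,:3]@np.array([(u-c['cx'])/c['fx'],(v-c['cy'])/c['fy'],1]); o=T[:3,3]
    return o+d*(z-o[2])/d[2]
def proj(c,p):
    T=np.array(c['T']); q=T[:3,:3].T@(np.array(p,float)-T[:3,3]); return c['fx']*q[0]/q[2]+c['cx'],c['fy']*q[1]/q[2]+c['cy']
E
python3 - <<'E'
from h import *
for n in ('top','side'):
    c=snap(n,n+'0.png'); print(n,c['fx'],c['cx'],c['cy'],np.round(c['T'],3).tolist())
s=sensors.state(); print(s['clock'],s['eef_pos'],np.round(s['tcp_rot'],3).tolist(),s['width'],ctrl.grip_depth)
E
```

```text
pics
top 591.5626819060675 322.71353766250866 250.19215344672222 [[-0.027, -0.986, 0.163, 242.959], [-1.0, 0.027, -0.004, -47.127], [-0.0, -0.164, -0.987, 1477.318], [0.0, 0.0, 0.0, 1.0]]
side 516.4072770194969 328.7471995776288 239.80363452072302 [[-0.846, -0.174, 0.504, -95.689], [-0.533, 0.285, -0.797, 888.4], [-0.005, -0.942, -0.334, 451.113], [0.0, 0.0, 0.0, 1.0]]
0.1 [ 248.82218727 -517.7686686   230.4139739 ] [[0.901, 0.433, -0.0], [0.433, -0.901, 0.002], [0.0, -0.002, -1.0]] 85.41266975656022 18.700000000000003
```

View pics/top0.png

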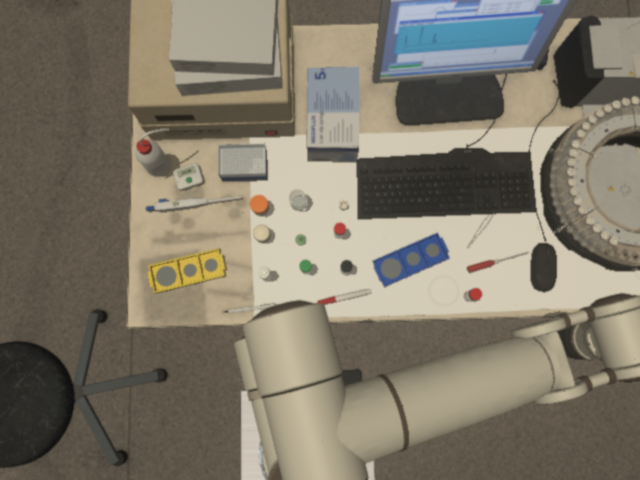

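View pics/side0.png

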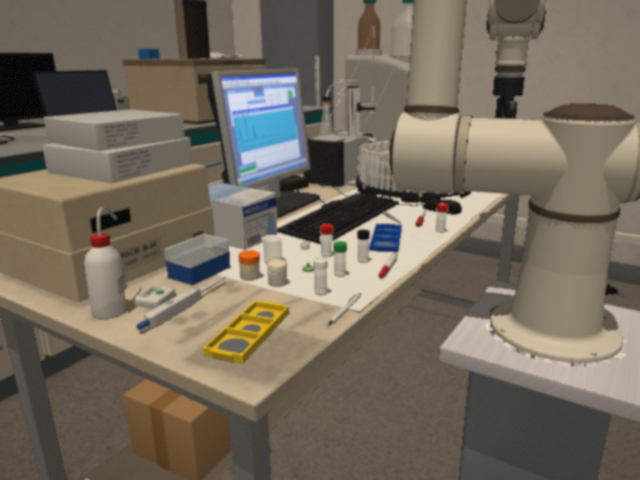

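The top view shows these candidates:
- **Red cap:** (340,229) and (475,295), plus the wash bottle at (144,146). The leftmost vial is (340,229).
- **Green:** vial at (306,266), small loose item at (301,240).
- **White:** vial at (265,272), small bit at (344,206).
- **Jars:** orange at (260,205), cream at (262,233).
- **Other:** black vial at (347,267), beaker at (299,200).
- **Trays:** yellow at (188,271), blue at (411,260).

I'll check the choice in an enlarged crop.

```bash
python3 - <<'E'
from h import *
i=cv2.imread('pics/top0.png')
a=cv2.resize(i[185:305,235:395],None,fx=5,fy=5,interpolation=cv2.INTER_CUBIC); cv2.imwrite('pics/cropA.png',a)
b=i[225:305,140:240]; c=i[225:305,365:465]
cv2.imwrite('pics/cropB.png',cv2.resize(np.hstack([b,c]),None,fx=4,fy=4,interpolation=cv2.INTER_CUBIC))
E
```

```text
(no output)
```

View pics/cropA.png

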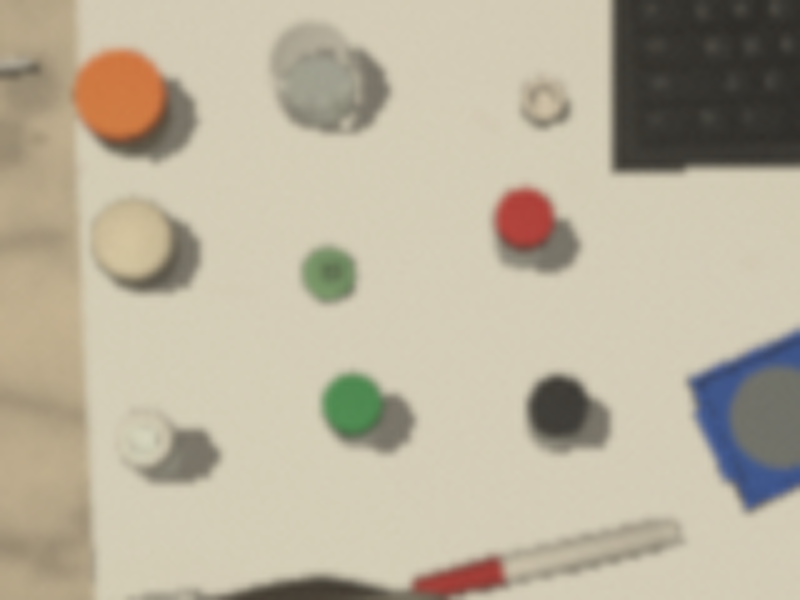

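View pics/cropB.png

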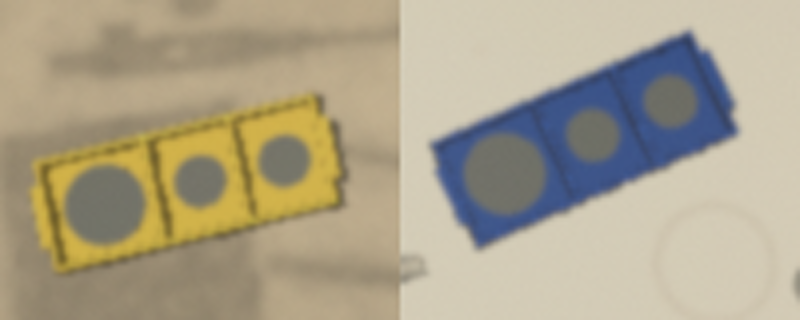

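```bash
cat > pos.py <<'E'
from h import *
c=load('top0')
P={'orange':(259,204,56),'cream':(261.4,232.8,50),'beaker':(297.4,197.6,60),'white':(264.2,272.6,75),'green':(305.4,265.8,75),'black':(346.6,266.2,75),'red':(340,228.6,75),'gdistract':(301,239.6,10)}
O={k:ray(c,u-.4,v-.4,z)[:2] for k,(u,v,z) in P.items()}
T={}
for n,pp in {'yellow':[(166.5,276.25),(190,270.25),(211,265)],'blue':[(391.25,268.25),(413.25,258.75),(432.5,250.25)]}.items():
    w=np.array([ray(c,u-.4,v-.4,4)[:2] for u,v in pp]); d=w[0]-w[2]; a=np.arctan2(-d[0],d[1])
    e=np.array([-np.sin(a),np.cos(a)]); o=w.mean(0)-e*(-14/3)
    T[n]=(o,a); 
    for i,y in enumerate((54,-7,-61)): O[n+str(i)]=o+e*y
if __name__=='__main__':
    for k,v in O.items(): print(k,np.round(v,1), 'r',round(np.hypot(*v)))
    for k,(o,a) in T.items(): print(k,np.round(o,1),np.degrees(a))
E
python3 pos.py
```

```text
orange [599.4 102.1] r 608
cream [528.   97.5] r 537
beaker [612.    6.9] r 612
white [426.   89.3] r 435
green [439.6  -9.4] r 440
black [ 436.  -107.9] r 449
red [528.1 -95.1] r 537
gdistract [515.8   1.9] r 516
yellow0 [432.7 341.6] r 551
yellow1 [446.2 282.2] r 528
yellow2 [458.3 229.5] r 513
blue0 [ 437.3 -222.8] r 491
blue1 [ 460.2 -279.4] r 538
blue2 [ 480.4 -329.4] r 583
yellow [444.7 289. ] 12.852240289359958
blue [ 457.6 -272.9] 22.010317484050095
```

```bash
cat > plan.py <<'E'
from h import *
import sys
# plan(th0,p0,[(x,y,z,th),...]) -> tool shifts (units) from each waypoint to the next
def plan(p,th,W):
    p=np.array(p,float)
    for x,y,z,t in W:
        d=np.array([x,y,z])-p; r=np.radians(th); c,s=np.cos(r),np.sin(r)
        print(np.round(np.array([d[0]*c+d[1]*s,d[0]*s-d[1]*c,-d[2]])/200,3).tolist(),'az',round(-(t-th)/45,3),'mm',round(np.linalg.norm(d)),'->',(x,y,z,t))
        p=np.array([x,y,z],float); th=t
def now():
    s=sensors.state(); R=np.array(s['tcp_rot']); th=np.degrees(np.arctan2(R[1,0],R[0,0]))
    print(round(s['clock'],2),np.round(s['eef_pos'],1),'th',round(th,2),'tilt',np.round(R[:2,2],4),'w',round(s['width'],1),'F',np.round(s['contact_force'],1),s['gripper_force'],'j',np.round(s['joints'],2)); return s['eef_pos'],th
E
python3 - <<'E'
from plan import *
p,th=now()
plan(p,th,[(335,-375,215,60),(430,-235,200,93),(528,-95,185,125)])
E
```

```text
0.1 [ 248.8 -517.8  230.4] th 25.66 tilt [-0.0004  0.0017] w 85.4 F [-0.3  1.2 -0.2] 0.0 j [-1.33  0.16  1.6   0.    1.39 -0.21]
[0.697, -0.457, 0.077] az -0.763 mm 167 -> (335, -375, 215, 60)
[0.844, 0.061, 0.075] az -0.733 mm 170 -> (430, -235, 200, 93)
[0.673, 0.526, 0.075] az -0.711 mm 172 -> (528, -95, 185, 125)
```

Call:
servo_tool(
  motion=[
    {"angular":[0,0,-0.763],"translation":[0.697,-0.457,0.077],"hand":0.3},
    {"angular":[0,0,-0.763],"translation":[0.697,-0.457,0.077],"hand":0.3},
    {"angular":[0,0,-0.763],"translation":[0.697,-0.457,0.077],"hand":0.3},
    {"angular":[0,0,-0.763],"translation":[0.697,-0.457,0.077],"hand":0.3},
    {"angular":[0,0,-0.763],"translation":[0.697,-0.457,0.077],"hand":0.3},
  ],
)

```text
clock: 0.52
eef_pos: [337.5, -369.2, 214.2]
tcp_rot: [[0.49, 0.872, 0.0], [0.872, -0.49, 0.005], [0.005, -0.003, -1.0]]
contact_force: [-1.3, 0.5, -0.6]
width: 55.3
gripper_force: 0.0
```

Call:
servo_tool(
  motion=[
    {"angular":[0,0,-0.733],"translation":[0.844,0.061,0.075],"hand":0.3},
    {"angular":[0,0,-0.733],"translation":[0.844,0.061,0.075],"hand":0.3},
    {"angular":[0,0,-0.733],"translation":[0.844,0.061,0.075],"hand":0.3},
    {"angular":[0,0,-0.733],"translation":[0.844,0.061,0.075],"hand":0.3},
    {"angular":[0,0,-0.733],"translation":[0.844,0.061,0.075],"hand":0.3},
  ],
)

```text
clock: 0.93
eef_pos: [432.0, -229.6, 199.6]
tcp_rot: [[-0.064, 0.998, -0.0], [0.998, 0.064, 0.004], [0.004, 0.0, -1.0]]
contact_force: [0.5, -0.1, -0.5]
width: 55.6
gripper_force: 0.0
```

Call:
servo_tool(
  motion=[
    {"angular":[0,0,-0.711],"translation":[0.673,0.526,0.075],"hand":0.3},
    {"angular":[0,0,-0.711],"translation":[0.673,0.526,0.075],"hand":0.3},
    {"angular":[0,0,-0.711],"translation":[0.673,0.526,0.075],"hand":0.3},
    {"angular":[0,0,-0.711],"translation":[0.673,0.526,0.075],"hand":0.3},
    {"angular":[0,0,-0.711],"translation":[0.673,0.526,0.075],"hand":0.3},
  ],
)

```text
clock: 1.35
eef_pos: [529.8, -90.1, 184.8]
tcp_rot: [[-0.582, 0.813, -0.0], [0.813, 0.582, 0.003], [0.003, 0.001, -1.0]]
contact_force: [0.1, -0.5, 0.1]
width: 55.3
gripper_force: 0.0
```

```bash
python3 - <<'E'
from plan import *
from pos import O
now(); c=snap('wrist','w1.png'); print({k:np.round(proj(c,[*v,{'orange':56,'cream':50,'beaker':60}.get(k,75)])).tolist() for k,v in O.items() if k in('red','black','green','beaker')}); now()
E
```

```text
1.35 [529.8 -90.1 184.8] th 125.6 tilt [-0.0003  0.0029] w 55.3 F [ 0.1 -0.5  0.1] 0.0 j [-0.39  0.1   1.75  0.    1.29 -1.02]
{'beaker': [467.0, 194.0], 'green': [274.0, 70.0], 'black': [196.0, 185.0], 'red': [307.0, 240.0]}
1.4 [529.  -91.7 184.8] th 125.61 tilt [-0.0012  0.0017] w 55.3 F [-0.4  0.   0.5] 0.0 j [-0.4   0.1   1.75  0.    1.29 -1.02]
```

View pics/w1.png

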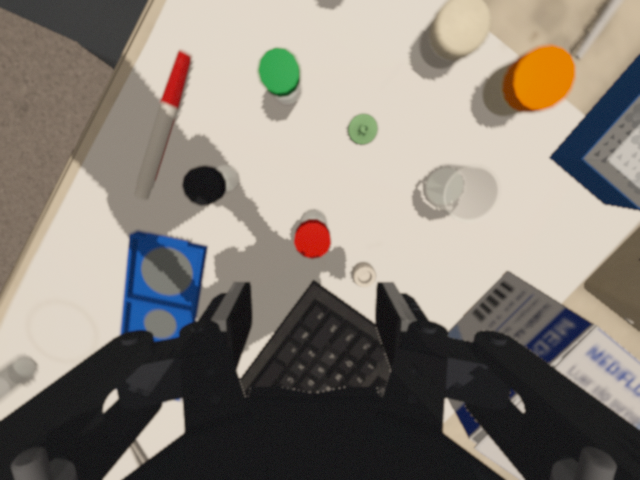

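The wrist view shows the red vial's cap at (312,239), green at (279,71), black at (205,184), and the beaker rim at (474,193). All sit within about 7 px of my predictions.

```bash
python3 - <<'E'
from plan import *
from pos import O
c=load('w1')
for k,u,v,z in (('red',312,239,75),('green',279,71,75),('black',205,184,75),('beaker',473,192,60),('cream',462,27,50),('orange',539,78,56)): w=ray(c,u,v,z)[:2]; print(k,np.round(w,1),np.round(w-O[k],1))
print(np.round(ray(c,167,271,4),1),np.round(ray(c,158,323,4),1),O['blue0'],O['blue1'])
print('tcp',proj(c,[528,-95,185]))
plan([528,-95,185],125.6,[(528,-96,24,125.6),(528,-96,150,125.6),(481,-330,150,125.6),(481,-330,31,125.6)])
E
```

```text
red [530.7 -91.9] [2.6 3.2]
green [442.8  -7.9] [3.2 1.5]
black [ 441.1 -103.8] [5.1 4.2]
beaker [614.6  10.9] [2.7 4. ]
cream [530.3  97.2] [ 2.4 -0.4]
orange [598.6 102.6] [-0.8  0.5]
[ 440.7 -221.6    4. ] [ 461.9 -279.1    4. ] [ 437.32927641 -222.79852064] [ 460.1904629  -279.35261998]
tcp (np.float64(302.76927839307905), np.float64(302.87681836419745))
[-0.004, -0.003, 0.805] az -0.0 mm 161 -> (528, -96, 24, 125.6)
[0.0, 0.0, -0.63] az -0.0 mm 126 -> (528, -96, 150, 125.6)
[-0.815, -0.872, -0.0] az -0.0 mm 239 -> (481, -330, 150, 125.6)
[0.0, 0.0, 0.595] az -0.0 mm 119 -> (481, -330, 31, 125.6)
```

Call:
servo_tool(
  motion=[
    {"angular":[0,0,0],"translation":[0,0.009,0.2],"hand":0.3},
    {"angular":[0,0,0],"translation":[0,0.009,0.4],"hand":0.3},
    {"angular":[0,0,0],"translation":[0,0.009,0.6],"hand":0.3},
    {"angular":[0,0,0],"translation":[0,0.009,0.75],"hand":0.3},
    {"angular":[0,0,0],"translation":[0,0.009,0.805],"hand":0.3},
  ],
)

```text
clock: 1.82
eef_pos: [525.1, -93.7, 19.7]
tcp_rot: [[-0.571, 0.821, -0.009], [0.821, 0.571, 0.003], [0.008, -0.005, -1.0]]
contact_force: [-0.2, 0.5, -0.4]
width: 55.7
gripper_force: 0.0
```

Call:
servo_tool(
  motion=[
    {"angular":[0,0,0],"translation":[0,0,0],"hand":0.3},
    {"angular":[0,0,0],"translation":[0,0,0],"hand":-0.9},
    {"angular":[0,0,0],"translation":[0,0,0],"hand":-0.9},
    {"angular":[0,0,0],"translation":[0,0,0],"hand":-0.9},
    {"angular":[0,0,0],"translation":[0,0,0],"hand":-0.9},
  ],
)

```text
clock: 2.23
eef_pos: [531.7, -95.6, 27.6]
tcp_rot: [[-0.573, 0.82, 0.005], [0.82, 0.573, -0.002], [-0.005, 0.003, -1.0]]
contact_force: [0.5, -0.4, 6.6]
width: 27.1
gripper_force: 58.7
```

Call:
servo_tool(
  motion=[
    {"angular":[0,0,0],"translation":[0,0,0],"hand":-0.9},
    {"angular":[0,0,0],"translation":[0,0,0],"hand":-0.9},
    {"angular":[0,0,0],"translation":[0,0,-0.03],"hand":-0.9},
  ],
)

```text
clock: 2.48
eef_pos: [529.9, -94.8, 31.7]
tcp_rot: [[-0.573, 0.819, 0.001], [0.819, 0.573, -0.0], [-0.001, 0.0, -1.0]]
contact_force: [-0.6, 0.7, -0.3]
width: 26.8
gripper_force: 59.0
```

```bash
cat >> plan.py <<'E'
if __name__=='__main__':
    W=[tuple(map(float,a.split(',')))+(125.,) for a in sys.argv[1:]]
    plan(W[0][:3],125.,W[1:])
E
python3 plan.py 529.5,-94,30 529.5,-94,140 505,-212,140 481.5,-329,140 481.5,-329,40 481.5,-329,29 481.5,-329,140
```

```text
[0.0, 0.0, -0.55] az -0.0 mm 110 -> (529.5, -94.0, 140.0, 125.0)
[-0.413, -0.439, -0.0] az -0.0 mm 121 -> (505.0, -212.0, 140.0, 125.0)
[-0.412, -0.432, -0.0] az -0.0 mm 119 -> (481.5, -329.0, 140.0, 125.0)
[0.0, 0.0, 0.5] az -0.0 mm 100 -> (481.5, -329.0, 40.0, 125.0)
[0.0, 0.0, 0.055] az -0.0 mm 11 -> (481.5, -329.0, 29.0, 125.0)
[0.0, 0.0, -0.555] az -0.0 mm 111 -> (481.5, -329.0, 140.0, 125.0)
```

Call:
servo_tool(
  motion=[
    {"angular":[0,0,0],"translation":[0,0,-0.12],"hand":-0.9},
    {"angular":[0,0,0],"translation":[0,0,-0.3],"hand":-0.9},
    {"angular":[0,0,0],"translation":[0,0,-0.45],"hand":-0.9},
    {"angular":[0,0,0],"translation":[-0.05,-0.05,-0.55],"hand":-0.9},
    {"angular":[0,0,0],"translation":[-0.15,-0.16,-0.55],"hand":-0.9},
  ],
)

```text
clock: 2.9
eef_pos: [524.1, -137.2, 147.4]
tcp_rot: [[-0.576, 0.817, 0.01], [0.817, 0.576, -0.004], [-0.009, 0.006, -1.0]]
contact_force: [0.6, -1.9, -0.3]
width: 26.6
gripper_force: 59.0
```

Call:
servo_tool(
  motion=[
    {"angular":[0,0,0],"translation":[-0.13,-0.14,0],"hand":-0.9},
    {"angular":[0,0,0],"translation":[-0.27,-0.29,0],"hand":-0.9},
    {"angular":[0,0,0],"translation":[-0.41,-0.43,0],"hand":-0.9},
    {"angular":[0,0,0],"translation":[-0.52,-0.55,0],"hand":-0.9},
    {"angular":[0,0,0],"translation":[-0.6,-0.64,0],"hand":-0.9},
  ],
)

```text
clock: 3.32
eef_pos: [483.6, -312.1, 141.9]
tcp_rot: [[-0.572, 0.82, 0.001], [0.82, 0.572, -0.001], [-0.002, -0.0, -1.0]]
contact_force: [0.6, -0.3, 0.0]
width: 26.9
gripper_force: 59.0
```

Call:
servo_tool(
  motion=[
    {"angular":[0,0,0],"translation":[-0.05,-0.05,0],"hand":-0.9},
    {"angular":[0,0,0],"translation":[-0.075,-0.071,0],"hand":-0.9},
    {"angular":[0,0,0],"translation":[-0.075,-0.071,0],"hand":-0.9},
    {"angular":[0,0,0],"translation":[-0.075,-0.071,0],"hand":-0.9},
  ],
)

```text
clock: 3.65
eef_pos: [481.7, -328.5, 140.9]
tcp_rot: [[-0.574, 0.819, -0.0], [0.819, 0.574, 0.001], [0.001, 0.0, -1.0]]
contact_force: [-0.3, -0.3, -0.0]
width: 27.4
gripper_force: 59.0
```

```bash
python3 - <<'E'
from plan import *
from pos import O
c=snap('wrist','w2.png'); now()
print([np.round(proj(c,[*O[k],4])) for k in('blue0','blue1','blue2')])
E
```

```text
3.7 [ 481.8 -328.1  140.8] th 125.05 tilt [-0.0002  0.001 ] w 26.9 F [ 0.2 -0.4 -0.7] 59.03731129186781 j [-0.81  0.26  1.66  0.    1.22 -1.42]
[array([344.,  86.]), array([326., 165.]), array([311., 228.])]
```

View pics/w2.png

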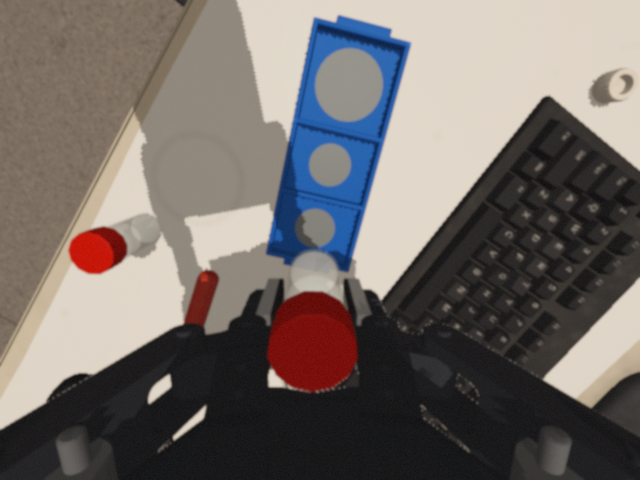

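The wrist view shows the held red vial at (313,340), with the blue pocket discs at (349,85), (330,165) and (315,229). All are within 3 mm of my estimate, so I'll place it.

Call:
servo_tool(
  motion=[
    {"angular":[0,0,0],"translation":[0,0.005,0.12],"hand":-0.9},
    {"angular":[0,0,0],"translation":[0,0.005,0.28],"hand":-0.9},
    {"angular":[0,0,0],"translation":[0,0.005,0.4],"hand":-0.9},
    {"angular":[0,0,0],"translation":[0,0.005,0.48],"hand":-0.9},
    {"angular":[0,0,0],"translation":[0,0.005,0.51],"hand":-0.9},
  ],
)

```text
clock: 4.12
eef_pos: [481.0, -325.6, 35.6]
tcp_rot: [[-0.575, 0.818, -0.004], [0.818, 0.575, 0.005], [0.006, -0.001, -1.0]]
contact_force: [-0.1, 0.6, 1.2]
width: 27.0
gripper_force: 59.0
```

Call:
servo_tool(
  motion=[
    {"angular":[0,0,0],"translation":[0,0,0.01],"hand":-0.9},
    {"angular":[0,0,0],"translation":[0,0,0.02],"hand":-0.9},
    {"angular":[0,0,0],"translation":[0,0,0.03],"hand":-0.9},
    {"angular":[0,0,0],"translation":[0,0,0.04],"hand":-0.9},
    {"angular":[0,0,0],"translation":[0,0,0.04],"hand":-0.9},
  ],
)

```text
clock: 4.53
eef_pos: [482.7, -329.4, 31.7]
tcp_rot: [[-0.573, 0.819, 0.001], [0.819, 0.573, -0.001], [-0.002, 0.0, -1.0]]
contact_force: [0.5, 0.8, 0.5]
width: 27.1
gripper_force: 59.1
```

Call:
servo_tool(
  motion=[
    {"angular":[0,0,0],"translation":[0,0,0.008],"hand":-0.9},
    {"angular":[0,0,0],"translation":[0,0,0.015],"hand":-0.9},
    {"angular":[0,0,0],"translation":[0,0,0.015],"hand":-0.9},
    {"angular":[0,0,0],"translation":[0,0,0.015],"hand":-0.9},
  ],
)

```text
clock: 4.87
eef_pos: [483.6, -330.5, 31.6]
tcp_rot: [[-0.573, 0.819, 0.002], [0.819, 0.573, -0.003], [-0.004, 0.0, -1.0]]
contact_force: [-4.8, 3.9, 17.9]
width: 26.8
gripper_force: 58.8
```

Call:
servo_tool(
  motion=[
    {"angular":[0,0,0],"translation":[0,0,-0.005],"hand":0.1},
    {"angular":[0,0,0],"translation":[0,0,-0.01],"hand":0.1},
    {"angular":[0,0,0],"translation":[0,0,-0.01],"hand":0.1},
    {"angular":[0,0,0],"translation":[0,0,-0.01],"hand":0.1},
    {"angular":[0,0,0],"translation":[0,0,-0.01],"hand":0.1},
  ],
)

```text
clock: 5.28
eef_pos: [482.0, -328.9, 29.6]
tcp_rot: [[-0.573, 0.819, -0.0], [0.819, 0.573, 0.0], [0.001, -0.0, -1.0]]
contact_force: [1.0, -0.5, 0.7]
width: 47.1
gripper_force: 0.0
```

Call:
servo_tool(
  motion=[
    {"angular":[0,0,0],"translation":[0,0,-0.08],"hand":0.1},
    {"angular":[0,0,0],"translation":[0,0,-0.25],"hand":0.1},
    {"angular":[0,0,0],"translation":[0,0,-0.42],"hand":0.1},
    {"angular":[0,0,0],"translation":[0,0,-0.53],"hand":0.4},
    {"angular":[0,0,0],"translation":[0,0,-0.555],"hand":0.4},
  ],
)

```text
clock: 5.7
eef_pos: [484.3, -331.2, 146.0]
tcp_rot: [[-0.573, 0.819, 0.006], [0.819, 0.573, -0.006], [-0.008, 0.001, -1.0]]
contact_force: [1.0, -0.6, -0.1]
width: 59.7
gripper_force: 0.0
```

```bash
python3 - <<'E'
from plan import *
c=snap('wrist','w3.png'); now()
E
python3 plan.py 482.3,-328.4,140 521,-185,140 560,-40,140 599.2,102.5,140 599.2,102.5,26  599.2,102.5,140 545,-6,140 490,-115,140 438.6,-222,140
```

```text
5.75 [ 483.8 -330.7  144.6] th 124.97 tilt [ 0.0045 -0.0047] w 60.0 F [ 0.3  0.2 -0.4] 0.0 j [-0.81  0.26  1.66  0.    1.22 -1.42]
[0.476, 0.57, -0.0] az -0.0 mm 149 -> (521.0, -185.0, 140.0, 125.0)
[0.482, 0.576, -0.0] az -0.0 mm 150 -> (560.0, -40.0, 140.0, 125.0)
[0.471, 0.569, -0.0] az -0.0 mm 148 -> (599.2, 102.5, 140.0, 125.0)
[0.0, 0.0, 0.57] az -0.0 mm 114 -> (599.2, 102.5, 26.0, 125.0)
[0.0, 0.0, -0.57] az -0.0 mm 114 -> (599.2, 102.5, 140.0, 125.0)
[-0.289, -0.533, -0.0] az -0.0 mm 121 -> (545.0, -6.0, 140.0, 125.0)
[-0.289, -0.538, -0.0] az -0.0 mm 122 -> (490.0, -115.0, 140.0, 125.0)
[-0.291, -0.517, -0.0] az -0.0 mm 119 -> (438.6, -222.0, 140.0, 125.0)
```

View pics/w3.png

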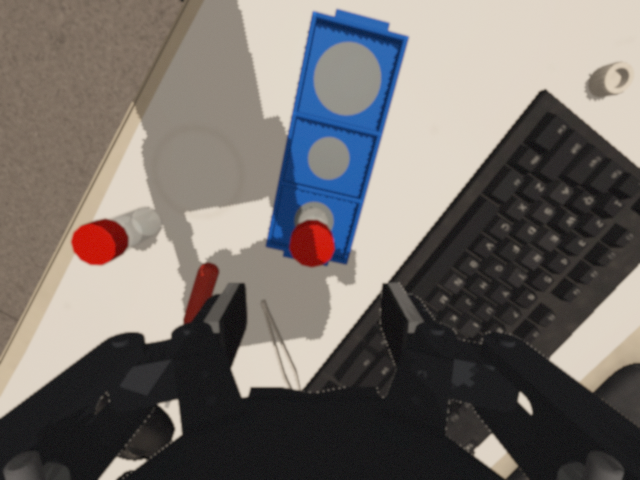

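The red vial stands centred in the far small blue pocket, its base at (316,215). Next is the orange jar.

Call:
servo_tool(
  motion=[
    {"angular":[0,0,0],"translation":[0.07,0.09,0],"hand":0.4},
    {"angular":[0,0,0],"translation":[0.19,0.23,0],"hand":0.4},
    {"angular":[0,0,0],"translation":[0.31,0.37,0],"hand":0.4},
    {"angular":[0,0,0],"translation":[0.43,0.51,0],"hand":0.4},
    {"angular":[0,0,0],"translation":[0.55,0.66,0],"hand":0.4},
  ],
)

```text
clock: 6.17
eef_pos: [526.1, -161.2, 138.6]
tcp_rot: [[-0.572, 0.82, -0.003], [0.82, 0.572, 0.002], [0.003, -0.002, -1.0]]
contact_force: [0.6, 0.1, 0.4]
width: 60.1
gripper_force: 0.0
```

Call:
servo_tool(
  motion=[
    {"angular":[0,0,0],"translation":[0.12,0.145,0],"hand":0.4},
    {"angular":[0,0,0],"translation":[0.24,0.29,0],"hand":0.4},
    {"angular":[0,0,0],"translation":[0.36,0.435,0],"hand":0.4},
    {"angular":[0,0,0],"translation":[0.48,0.58,0],"hand":0.4},
    {"angular":[0,0,0],"translation":[0.6,0.725,0],"hand":0.4},
  ],
)

```text
clock: 6.58
eef_pos: [576.2, 20.3, 138.6]
tcp_rot: [[-0.573, 0.819, -0.003], [0.819, 0.573, 0.001], [0.002, -0.002, -1.0]]
contact_force: [1.1, -1.0, -0.6]
width: 59.8
gripper_force: 0.0
```

Call:
servo_tool(
  motion=[
    {"angular":[0,0,0],"translation":[0.12,0.14,0],"hand":0.4},
    {"angular":[0,0,0],"translation":[0.22,0.26,0],"hand":0.4},
    {"angular":[0,0,0],"translation":[0.279,0.33,0],"hand":0.4},
    {"angular":[0,0,0],"translation":[0.279,0.33,0],"hand":0.4},
    {"angular":[0,0,0],"translation":[0.279,0.33,0],"hand":0.4},
  ],
)

```text
clock: 7.0
eef_pos: [598.3, 102.4, 138.7]
tcp_rot: [[-0.575, 0.818, -0.003], [0.818, 0.575, -0.0], [0.002, -0.003, -1.0]]
contact_force: [-0.3, -1.0, -0.7]
width: 59.5
gripper_force: 0.0
```

```bash
python3 - <<'E'
from plan import *
from pos import O
c=snap('wrist','w4.png'); now()
for k,z in (('orange',56),('beaker',60),('cream',50)): print(k,np.round(proj(c,[*O[k],z])))
E
```

```text
7.05 [598.4 101.4 139.1] th 125.0 tilt [-0.003  -0.0004] w 60.1 F [ 0.3 -0.3  0.1] 0.0 j [-0.03  0.32  1.59 -0.    1.23 -0.64]
orange [314. 247.]
beaker [255. 357.]
cream [225. 193.]
```

View pics/w4.png

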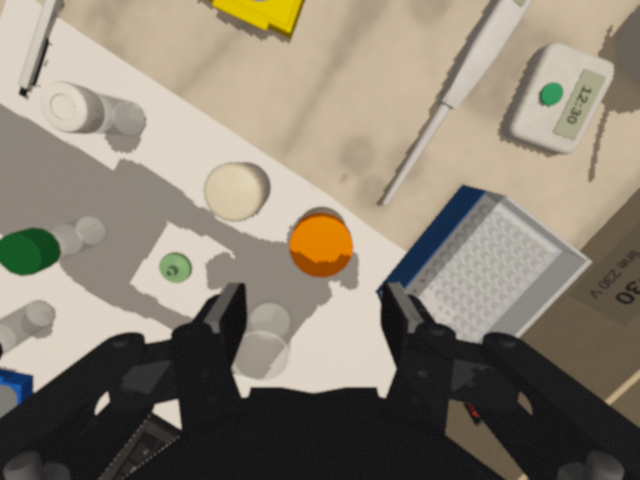

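The wrist view shows the orange lid at (321,245), while the fingers' centre line is near u=314. It also shows cream at (237,191), the beaker rim at (262,355) and the white cap at (73,105). I'll shift about 4 mm in tool +y.

Call:
servo_tool(
  motion=[
    {"angular":[0,0,0],"translation":[0,0.02,0.08],"hand":0.5},
    {"angular":[0,0,0],"translation":[0,0.02,0.24],"hand":0.5},
    {"angular":[0,0,0],"translation":[0,0.02,0.4],"hand":0.5},
    {"angular":[0,0,0],"translation":[0,0.02,0.52],"hand":0.5},
    {"angular":[0,0,0],"translation":[0,0.02,0.57],"hand":0.5},
  ],
)

```text
clock: 7.47
eef_pos: [598.9, 102.4, 22.0]
tcp_rot: [[-0.571, 0.821, -0.008], [0.821, 0.571, -0.0], [0.005, -0.007, -1.0]]
contact_force: [-1.6, -0.4, 0.3]
width: 64.1
gripper_force: 0.0
```

Call:
servo_tool(
  motion=[
    {"angular":[0,0,0],"translation":[0,0,0],"hand":0.5},
    {"angular":[0,0,0],"translation":[0,0,0],"hand":0.5},
    {"angular":[0,0,0],"translation":[0,0,0],"hand":-0.5},
    {"angular":[0,0,0],"translation":[0,0,0],"hand":-0.5},
    {"angular":[0,0,0],"translation":[0,0,0],"hand":-0.5},
  ],
)

```text
clock: 7.88
eef_pos: [604.9, 103.8, 29.7]
tcp_rot: [[-0.573, 0.819, 0.005], [0.819, 0.573, -0.0], [-0.003, 0.004, -1.0]]
contact_force: [-0.2, -0.2, 5.8]
width: 42.3
gripper_force: 61.2
```

Call:
servo_tool(
  motion=[
    {"angular":[0,0,0],"translation":[0,0,0],"hand":-0.5},
    {"angular":[0,0,0],"translation":[0,0,0],"hand":-0.5},
    {"angular":[0,0,0],"translation":[0,0,0],"hand":-0.5},
    {"angular":[0,0,0],"translation":[0,0,0],"hand":-0.5},
  ],
)

```text
clock: 8.22
eef_pos: [604.9, 103.8, 29.7]
tcp_rot: [[-0.573, 0.819, 0.005], [0.819, 0.573, -0.0], [-0.003, 0.004, -1.0]]
contact_force: [-0.2, -1.7, 6.7]
width: 41.6
gripper_force: 61.2
```

```bash
python3 plan.py 602.5,104.8,26 602.5,104.8,140 440,-221,140 440,-221,32 440,-221,140 615,9,140  432.7,343,140
```

```text
[0.0, 0.0, -0.57] az -0.0 mm 114 -> (602.5, 104.8, 140.0, 125.0)
[-0.868, -1.6, -0.0] az -0.0 mm 364 -> (440.0, -221.0, 140.0, 125.0)
[0.0, 0.0, 0.54] az -0.0 mm 108 -> (440.0, -221.0, 32.0, 125.0)
[0.0, 0.0, -0.54] az -0.0 mm 108 -> (440.0, -221.0, 140.0, 125.0)
[0.44, 1.376, -0.0] az -0.0 mm 289 -> (615.0, 9.0, 140.0, 125.0)
[1.891, 0.211, -0.0] az -0.0 mm 381 -> (432.7, 343.0, 140.0, 125.0)
```

Call:
servo_tool(
  motion=[
    {"angular":[0,0,0],"translation":[0,0,-0.1],"hand":-0.5},
    {"angular":[0,0,0],"translation":[0,0,-0.28],"hand":-0.5},
    {"angular":[0,0,0],"translation":[0,0,-0.46],"hand":-0.5},
    {"angular":[0,0,0],"translation":[-0.03,-0.05,-0.57],"hand":-0.5},
    {"angular":[0,0,0],"translation":[-0.09,-0.17,-0.57],"hand":-0.5},
  ],
)

```text
clock: 8.63
eef_pos: [590.4, 71.0, 148.9]
tcp_rot: [[-0.576, 0.818, 0.015], [0.818, 0.576, -0.0], [-0.009, 0.012, -1.0]]
contact_force: [1.1, -0.4, 0.2]
width: 42.1
gripper_force: 61.1
```

Call:
servo_tool(
  motion=[
    {"angular":[0,0,0],"translation":[-0.078,-0.143,0],"hand":-0.5},
    {"angular":[0,0,0],"translation":[-0.156,-0.286,0],"hand":-0.5},
    {"angular":[0,0,0],"translation":[-0.234,-0.429,0],"hand":-0.5},
    {"angular":[0,0,0],"translation":[-0.312,-0.572,0],"hand":-0.5},
    {"angular":[0,0,0],"translation":[-0.39,-0.715,0],"hand":-0.5},
  ],
)

```text
clock: 9.05
eef_pos: [512.2, -77.3, 141.8]
tcp_rot: [[-0.574, 0.819, 0.002], [0.819, 0.574, -0.001], [-0.001, 0.001, -1.0]]
contact_force: [1.1, -0.0, -0.5]
width: 41.9
gripper_force: 61.1
```

Call:
servo_tool(
  motion=[
    {"angular":[0,0,0],"translation":[-0.078,-0.143,0],"hand":-0.5},
    {"angular":[0,0,0],"translation":[-0.156,-0.286,0],"hand":-0.5},
    {"angular":[0,0,0],"translation":[-0.234,-0.43,0],"hand":-0.5},
    {"angular":[0,0,0],"translation":[-0.31,-0.57,0],"hand":-0.5},
    {"angular":[0,0,0],"translation":[-0.36,-0.66,0],"hand":-0.5},
  ],
)

```text
clock: 9.47
eef_pos: [444.8, -213.2, 141.9]
tcp_rot: [[-0.572, 0.82, 0.001], [0.82, 0.572, -0.002], [-0.002, -0.0, -1.0]]
contact_force: [-0.5, -0.7, -0.7]
width: 42.2
gripper_force: 61.1
```

Call:
servo_tool(
  motion=[
    {"angular":[0,0,0],"translation":[-0.02,-0.035,0],"hand":-0.5},
    {"angular":[0,0,0],"translation":[-0.028,-0.055,0],"hand":-0.5},
    {"angular":[0,0,0],"translation":[-0.028,-0.055,0],"hand":-0.5},
    {"angular":[0,0,0],"translation":[-0.028,-0.055,0],"hand":-0.5},
    {"angular":[0,0,0],"translation":[-0.028,-0.055,0],"hand":-0.5},
  ],
)

```text
clock: 9.88
eef_pos: [440.5, -220.6, 140.9]
tcp_rot: [[-0.574, 0.819, 0.0], [0.819, 0.574, 0.0], [0.0, 0.0, -1.0]]
contact_force: [-0.2, 0.0, -0.2]
width: 42.0
gripper_force: 61.1
```

```bash
python3 - <<'E'
from plan import *
from pos import O
c=snap('wrist','w5.png'); now()
print([np.round(proj(c,[*O[k],4])) for k in('blue0','blue1','blue2')])
E
```

```text
9.93 [ 440.5 -220.6  140.9] th 125.07 tilt [-0.      0.0004] w 41.8 F [ 0.8  0.2 -0.7] 61.05820642551407 j [-0.71  0.04  1.92  0.    1.19 -1.32]
[array([308., 228.]), array([293., 292.]), array([281., 344.])]
```

View pics/w5.png

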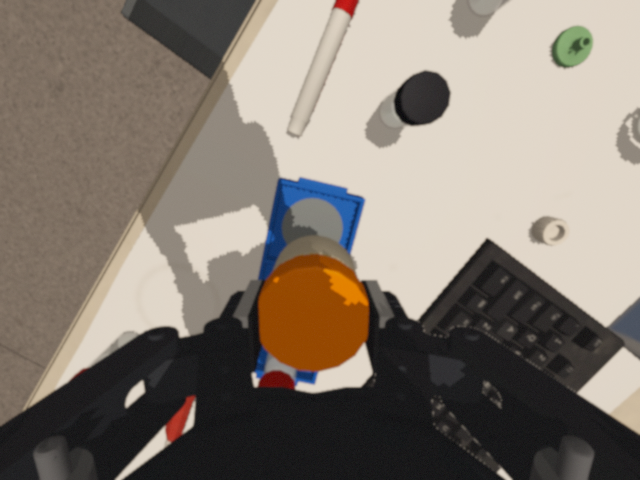

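The jar is held at (313,310), over the large blue disc at about (313,227), so it's aligned. Lowering now.

Call:
servo_tool(
  motion=[
    {"angular":[0,0,0],"translation":[0,0,0.12],"hand":-0.5},
    {"angular":[0,0,0],"translation":[0,0,0.28],"hand":-0.5},
    {"angular":[0,0,0],"translation":[0,0,0.4],"hand":-0.5},
    {"angular":[0,0,0],"translation":[0,0,0.47],"hand":-0.5},
    {"angular":[0,0,0],"translation":[0,0,0.5],"hand":-0.5},
  ],
)

```text
clock: 10.35
eef_pos: [438.7, -219.5, 38.3]
tcp_rot: [[-0.574, 0.819, -0.004], [0.819, 0.574, 0.003], [0.005, -0.001, -1.0]]
contact_force: [-0.5, 0.1, -1.1]
width: 41.6
gripper_force: 61.1
```

Call:
servo_tool(
  motion=[
    {"angular":[0,0,0],"translation":[0,0,0.01],"hand":-0.5},
    {"angular":[0,0,0],"translation":[0,0,0.02],"hand":-0.5},
    {"angular":[0,0,0],"translation":[0,0,0.03],"hand":-0.5},
    {"angular":[0,0,0],"translation":[0,0,0.04],"hand":-0.5},
    {"angular":[0,0,0],"translation":[0,0,0.045],"hand":-0.5},
  ],
)

```text
clock: 10.77
eef_pos: [441.2, -222.7, 33.7]
tcp_rot: [[-0.573, 0.819, 0.002], [0.819, 0.573, -0.002], [-0.003, 0.001, -1.0]]
contact_force: [-3.8, 1.7, 14.0]
width: 41.5
gripper_force: 62.3
```

Call:
servo_tool(
  motion=[
    {"angular":[0,0,0],"translation":[0,0,0.006],"hand":-0.5},
    {"angular":[0,0,0],"translation":[0,0,0.01],"hand":-0.5},
    {"angular":[0,0,0],"translation":[0,0,0.01],"hand":-0.5},
  ],
)

```text
clock: 11.02
eef_pos: [441.7, -223.3, 33.7]
tcp_rot: [[-0.574, 0.819, 0.002], [0.819, 0.574, -0.003], [-0.004, 0.0, -1.0]]
contact_force: [-6.7, 4.0, 21.9]
width: 42.1
gripper_force: 63.1
```

Call:
servo_tool(
  motion=[
    {"angular":[0,0,0],"translation":[0,0,-0.01],"hand":0.4},
    {"angular":[0,0,0],"translation":[0,0,-0.012],"hand":0.4},
    {"angular":[0,0,0],"translation":[0,0,-0.012],"hand":0.4},
    {"angular":[0,0,0],"translation":[0,0,-0.012],"hand":0.4},
    {"angular":[0,0,0],"translation":[0,0,-0.012],"hand":0.4},
  ],
)

```text
clock: 11.43
eef_pos: [439.8, -221.5, 32.0]
tcp_rot: [[-0.573, 0.819, -0.0], [0.819, 0.573, 0.0], [0.0, -0.0, -1.0]]
contact_force: [-0.4, -1.4, -0.5]
width: 59.8
gripper_force: 0.0
```

Call:
servo_tool(
  motion=[
    {"angular":[0,0,0],"translation":[0,0,-0.08],"hand":0.4},
    {"angular":[0,0,0],"translation":[0,0,-0.25],"hand":0.4},
    {"angular":[0,0,0],"translation":[0,0,-0.42],"hand":0.4},
    {"angular":[0,0,0],"translation":[0,0.03,-0.52],"hand":0.5},
    {"angular":[0,0,0],"translation":[0.04,0.126,-0.543],"hand":0.5},
  ],
)

```text
clock: 11.85
eef_pos: [458.1, -203.9, 145.6]
tcp_rot: [[-0.571, 0.821, 0.006], [0.821, 0.571, -0.006], [-0.008, 0.002, -1.0]]
contact_force: [0.5, -0.0, -0.6]
width: 64.2
gripper_force: 0.0
```

Call:
servo_tool(
  motion=[
    {"angular":[0,0,0],"translation":[0.05,0.15,0],"hand":0.5},
    {"angular":[0,0,0],"translation":[0.1,0.3,0],"hand":0.5},
    {"angular":[0,0,0],"translation":[0.15,0.46,0],"hand":0.5},
    {"angular":[0,0,0],"translation":[0.2,0.62,0],"hand":0.5},
    {"angular":[0,0,0],"translation":[0.25,0.77,0],"hand":0.5},
  ],
)

```text
clock: 12.27
eef_pos: [554.3, -69.8, 140.6]
tcp_rot: [[-0.573, 0.819, -0.0], [0.819, 0.573, 0.0], [0.0, -0.0, -1.0]]
contact_force: [0.5, -0.5, 0.4]
width: 64.2
gripper_force: 0.0
```

Call:
servo_tool(
  motion=[
    {"angular":[0,0,0],"translation":[0.05,0.15,0],"hand":0.5},
    {"angular":[0,0,0],"translation":[0.1,0.3,0],"hand":0.5},
    {"angular":[0,0,0],"translation":[0.13,0.42,0],"hand":0.5},
    {"angular":[0,0,0],"translation":[0.15,0.48,0],"hand":0.5},
    {"angular":[0,0,0],"translation":[0.15,0.48,0],"hand":0.5},
  ],
)

```text
clock: 12.68
eef_pos: [615.8, 10.1, 140.5]
tcp_rot: [[-0.575, 0.818, -0.0], [0.818, 0.575, 0.0], [0.0, 0.0, -1.0]]
contact_force: [0.5, 0.3, -0.2]
width: 64.2
gripper_force: 0.0
```

```bash
python3 - <<'E'
from plan import *
from pos import O
c=snap('wrist','w6.png'); now()
for k,z in (('beaker',60),('beaker',0)): print(k,np.round(proj(c,[*O[k],z])))
E
```

```text
12.73 [614.9   8.6 140.4] th 125.07 tilt [-0.0011 -0.0002] w 63.7 F [-0.8 -0.1 -0.1] 0.0 j [-0.18  0.34  1.56 -0.    1.24 -0.79]
beaker [305. 248.]
beaker [307. 228.]
```

View pics/w6.png

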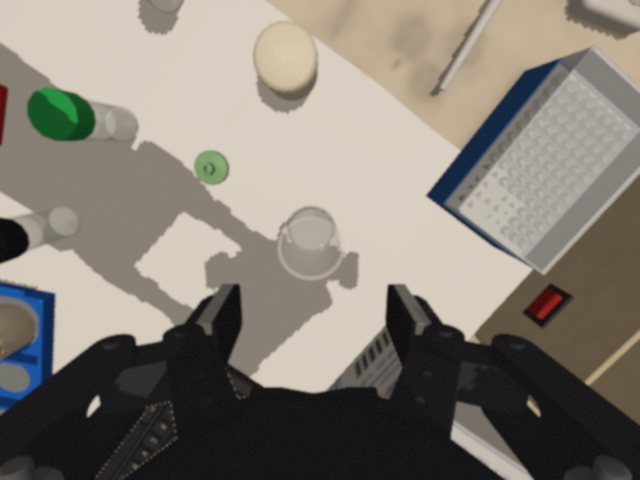

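The beaker's rim is at (310,246) and its base at (311,230), on the grip centre line. The jar sits in the blue tray at the lower left. Picking the beaker.

Call:
servo_tool(
  motion=[
    {"angular":[0,0,0],"translation":[0,0,0.1],"hand":0.5},
    {"angular":[0,0,0],"translation":[0,0,0.27],"hand":0.5},
    {"angular":[0,0,0],"translation":[0,0,0.43],"hand":0.5},
    {"angular":[0,0,0],"translation":[0,0,0.54],"hand":0.5},
    {"angular":[0,0,0],"translation":[0,0,0.59],"hand":0.5},
  ],
)

```text
clock: 13.15
eef_pos: [611.2, 7.1, 18.8]
tcp_rot: [[-0.572, 0.82, -0.007], [0.82, 0.572, 0.001], [0.005, -0.006, -1.0]]
contact_force: [-1.0, 0.1, -0.0]
width: 64.1
gripper_force: 0.0
```

Call:
servo_tool(
  motion=[
    {"angular":[0,0,0],"translation":[0,0,0.01],"hand":0.5},
    {"angular":[0,0,0],"translation":[0,0,0.01],"hand":0.5},
    {"angular":[0,0,0],"translation":[0,0,0.01],"hand":-0.5},
    {"angular":[0,0,0],"translation":[0,0,0.01],"hand":-0.5},
    {"angular":[0,0,0],"translation":[0,0,0.01],"hand":-0.5},
  ],
)

```text
clock: 13.57
eef_pos: [617.1, 7.7, 23.6]
tcp_rot: [[-0.573, 0.819, 0.005], [0.819, 0.573, -0.001], [-0.004, 0.003, -1.0]]
contact_force: [-0.5, -1.7, 5.5]
width: 42.4
gripper_force: 61.3
```

Call:
servo_tool(
  motion=[
    {"angular":[0,0,0],"translation":[0,0,0],"hand":-0.5},
    {"angular":[0,0,0],"translation":[0,0,0],"hand":-0.5},
    {"angular":[0,0,0],"translation":[0,0,0],"hand":-0.5},
  ],
)

```text
clock: 13.82
eef_pos: [617.1, 7.7, 23.5]
tcp_rot: [[-0.573, 0.819, 0.004], [0.819, 0.573, -0.001], [-0.004, 0.003, -1.0]]
contact_force: [-1.2, -1.2, 7.1]
width: 42.8
gripper_force: 61.3
```

```bash
python3 plan.py 615,9,20 615,9,150 435,343,150 435,343,29 435,343,140 429,91,140 448,283,140
```

```text
[0.0, 0.0, -0.65] az -0.0 mm 130 -> (615.0, 9.0, 150.0, 125.0)
[1.884, 0.221, -0.0] az -0.0 mm 379 -> (435.0, 343.0, 150.0, 125.0)
[0.0, 0.0, 0.605] az -0.0 mm 121 -> (435.0, 343.0, 29.0, 125.0)
[0.0, 0.0, -0.555] az -0.0 mm 111 -> (435.0, 343.0, 140.0, 125.0)
[-1.015, -0.747, -0.0] az -0.0 mm 252 -> (429.0, 91.0, 140.0, 125.0)
[0.732, 0.628, -0.0] az -0.0 mm 193 -> (448.0, 283.0, 140.0, 125.0)
```

Call:
servo_tool(
  motion=[
    {"angular":[0,0,0],"translation":[0,0,-0.1],"hand":-0.5},
    {"angular":[0,0,0],"translation":[0,0,-0.28],"hand":-0.5},
    {"angular":[0,0,0],"translation":[0,0,-0.46],"hand":-0.5},
    {"angular":[0,0,0],"translation":[0.04,0,-0.6],"hand":-0.5},
    {"angular":[0,0,0],"translation":[0.16,0.019,-0.65],"hand":-0.5},
  ],
)

```text
clock: 14.23
eef_pos: [603.9, 34.2, 157.7]
tcp_rot: [[-0.571, 0.821, 0.011], [0.821, 0.571, -0.003], [-0.009, 0.008, -1.0]]
contact_force: [2.0, 0.1, 0.1]
width: 42.9
gripper_force: 60.9
```

Call:
servo_tool(
  motion=[
    {"angular":[0,0,0],"translation":[0.16,0.019,0],"hand":-0.5},
    {"angular":[0,0,0],"translation":[0.32,0.037,0],"hand":-0.5},
    {"angular":[0,0,0],"translation":[0.48,0.056,0],"hand":-0.5},
    {"angular":[0,0,0],"translation":[0.64,0.075,0],"hand":-0.5},
    {"angular":[0,0,0],"translation":[0.8,0.094,0],"hand":-0.5},
  ],
)

```text
clock: 14.65
eef_pos: [522.7, 179.8, 151.5]
tcp_rot: [[-0.573, 0.819, 0.001], [0.819, 0.573, 0.0], [-0.0, 0.001, -1.0]]
contact_force: [0.7, 0.4, -1.5]
width: 43.0
gripper_force: 60.9
```

Call:
servo_tool(
  motion=[
    {"angular":[0,0,0],"translation":[0.16,0.019,0],"hand":-0.5},
    {"angular":[0,0,0],"translation":[0.32,0.037,0],"hand":-0.5},
    {"angular":[0,0,0],"translation":[0.48,0.056,0],"hand":-0.5},
    {"angular":[0,0,0],"translation":[0.62,0.073,0],"hand":-0.5},
    {"angular":[0,0,0],"translation":[0.72,0.084,0],"hand":-0.5},
  ],
)

```text
clock: 15.07
eef_pos: [453.3, 308.3, 151.5]
tcp_rot: [[-0.575, 0.818, 0.0], [0.818, 0.575, 0.001], [0.0, 0.001, -1.0]]
contact_force: [0.7, -0.5, -0.7]
width: 42.7
gripper_force: 60.9
```

Call:
servo_tool(
  motion=[
    {"angular":[0,0,0],"translation":[0.1,0.012,0],"hand":-0.5},
    {"angular":[0,0,0],"translation":[0.17,0.02,0],"hand":-0.5},
    {"angular":[0,0,0],"translation":[0.204,0.024,0],"hand":-0.5},
    {"angular":[0,0,0],"translation":[0.204,0.024,0],"hand":-0.5},
    {"angular":[0,0,0],"translation":[0.204,0.024,0],"hand":-0.5},
  ],
)

```text
clock: 15.48
eef_pos: [435.5, 342.1, 151.1]
tcp_rot: [[-0.574, 0.819, 0.001], [0.819, 0.574, -0.0], [-0.0, 0.0, -1.0]]
contact_force: [-0.1, 0.6, -0.5]
width: 42.9
gripper_force: 60.9
```

```bash
python3 - <<'E'
from plan import *
from pos import O
c=snap('wrist','w7.png'); now()
print([np.round(proj(c,[*O[k],4])) for k in('yellow0','yellow1','yellow2')])
E
```

```text
15.53 [435.8 341.8 151.1] th 124.96 tilt [ 0.0005 -0.0003] w 42.5 F [ 0.3  0.6 -0.2] 60.90722773689777 j [ 0.45  0.18  1.74 -0.    1.22 -0.16]
[array([310., 224.]), array([285., 283.]), array([265., 331.])]
```

View pics/w7.png

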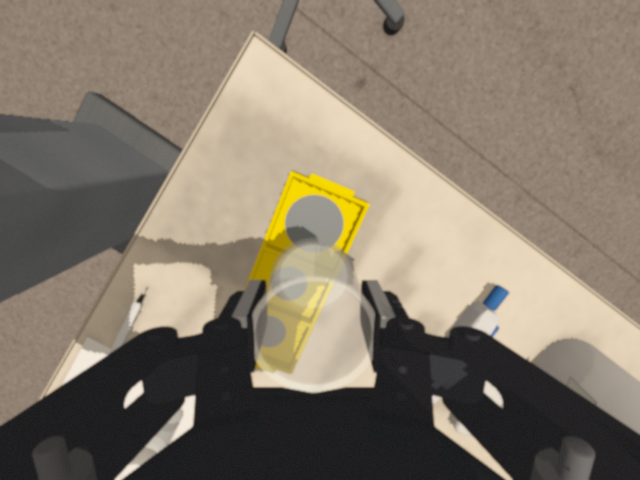

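The beaker is held at (313,330), with the large yellow disc at (315,223) as expected. Lowering.

Call:
servo_tool(
  motion=[
    {"angular":[0,0,0],"translation":[0,0,0.12],"hand":-0.5},
    {"angular":[0,0,0],"translation":[0,0,0.29],"hand":-0.5},
    {"angular":[0,0,0],"translation":[0,0,0.45],"hand":-0.5},
    {"angular":[0,0,0],"translation":[0,0,0.54],"hand":-0.5},
    {"angular":[0,0,0],"translation":[0,0,0.575],"hand":-0.5},
  ],
)

```text
clock: 15.95
eef_pos: [433.4, 340.1, 32.3]
tcp_rot: [[-0.572, 0.82, -0.006], [0.82, 0.572, -0.003], [0.001, -0.006, -1.0]]
contact_force: [0.0, -0.6, -0.8]
width: 42.7
gripper_force: 61.0
```

Call:
servo_tool(
  motion=[
    {"angular":[0,0,0],"translation":[0,0,0.01],"hand":-0.5},
    {"angular":[0,0,0],"translation":[0,0,0.02],"hand":-0.5},
    {"angular":[0,0,0],"translation":[0,0,0.03],"hand":-0.5},
    {"angular":[0,0,0],"translation":[0,0,0.04],"hand":-0.5},
    {"angular":[0,0,0],"translation":[0,0,0.05],"hand":-0.5},
  ],
)

```text
clock: 16.37
eef_pos: [436.5, 342.9, 27.4]
tcp_rot: [[-0.573, 0.819, 0.002], [0.819, 0.573, 0.001], [-0.0, 0.003, -1.0]]
contact_force: [-6.1, -2.9, 23.9]
width: 42.3
gripper_force: 63.5
```

Call:
servo_tool(
  motion=[
    {"angular":[0,0,0],"translation":[0,0,0],"hand":-0.5},
    {"angular":[0,0,0],"translation":[0,0,0],"hand":-0.5},
  ],
)

```text
clock: 16.53
eef_pos: [436.5, 342.9, 27.5]
tcp_rot: [[-0.573, 0.819, 0.002], [0.819, 0.573, 0.001], [-0.001, 0.003, -1.0]]
contact_force: [-1.0, -0.7, 6.3]
width: 42.6
gripper_force: 61.4
```

Call:
servo_tool(
  motion=[
    {"angular":[0,0,0],"translation":[0,0,-0.01],"hand":0.4},
    {"angular":[0,0,0],"translation":[0,0,-0.012],"hand":0.4},
    {"angular":[0,0,0],"translation":[0,0,-0.012],"hand":0.4},
    {"angular":[0,0,0],"translation":[0,0,-0.012],"hand":0.4},
    {"angular":[0,0,0],"translation":[0,0,-0.012],"hand":0.4},
  ],
)

```text
clock: 16.95
eef_pos: [435.2, 342.3, 28.2]
tcp_rot: [[-0.573, 0.819, -0.0], [0.819, 0.573, -0.0], [0.0, -0.0, -1.0]]
contact_force: [0.1, 0.5, 0.1]
width: 59.8
gripper_force: 0.0
```

Call:
servo_tool(
  motion=[
    {"angular":[0,0,0],"translation":[0,0,-0.08],"hand":0.4},
    {"angular":[0,0,0],"translation":[0,0,-0.25],"hand":0.4},
    {"angular":[0,0,0],"translation":[0,0,-0.42],"hand":0.4},
    {"angular":[0,0,0],"translation":[-0.02,-0.02,-0.53],"hand":0.4},
    {"angular":[0,0,0],"translation":[-0.1,-0.075,-0.563],"hand":0.3},
  ],
)

```text
clock: 17.37
eef_pos: [436.9, 319.7, 145.9]
tcp_rot: [[-0.575, 0.818, 0.008], [0.818, 0.575, 0.004], [-0.001, 0.009, -1.0]]
contact_force: [1.0, 0.1, 1.2]
width: 55.9
gripper_force: 0.0
```

Call:
servo_tool(
  motion=[
    {"angular":[0,0,0],"translation":[-0.13,-0.095,0],"hand":0.3},
    {"angular":[0,0,0],"translation":[-0.26,-0.19,0],"hand":0.3},
    {"angular":[0,0,0],"translation":[-0.39,-0.285,0],"hand":0.3},
    {"angular":[0,0,0],"translation":[-0.52,-0.38,0],"hand":0.3},
    {"angular":[0,0,0],"translation":[-0.64,-0.47,0],"hand":0.3},
  ],
)

```text
clock: 17.78
eef_pos: [430.5, 157.0, 140.8]
tcp_rot: [[-0.573, 0.819, 0.0], [0.819, 0.573, -0.0], [-0.0, -0.0, -1.0]]
contact_force: [-0.0, 0.3, 0.4]
width: 55.4
gripper_force: 0.0
```

Call:
servo_tool(
  motion=[
    {"angular":[0,0,0],"translation":[-0.12,-0.09,0],"hand":0.3},
    {"angular":[0,0,0],"translation":[-0.22,-0.16,0],"hand":0.3},
    {"angular":[0,0,0],"translation":[-0.275,-0.202,0],"hand":0.3},
    {"angular":[0,0,0],"translation":[-0.275,-0.202,0],"hand":0.3},
    {"angular":[0,0,0],"translation":[-0.275,-0.202,0],"hand":0.3},
  ],
)

```text
clock: 18.2
eef_pos: [429.3, 90.1, 140.9]
tcp_rot: [[-0.572, 0.82, 0.0], [0.82, 0.572, 0.0], [0.0, 0.0, -1.0]]
contact_force: [0.2, 0.3, 0.2]
width: 55.4
gripper_force: 0.0
```

```bash
python3 - <<'E'
from plan import *
from pos import O
c=snap('wrist','w8.png'); now()
for k,z in (('white',75),('white',0)): print(k,np.round(proj(c,[*O[k],z])))
E
```

```text
18.25 [429.2  90.7 140.9] th 124.94 tilt [-0.0001  0.0005] w 55.4 F [0.3 0.3 0.3] 0.0 j [-0.07 -0.11  2.06  0.    1.19 -0.68]
white [308. 252.]
white [309. 226.]
```

View pics/w8.png

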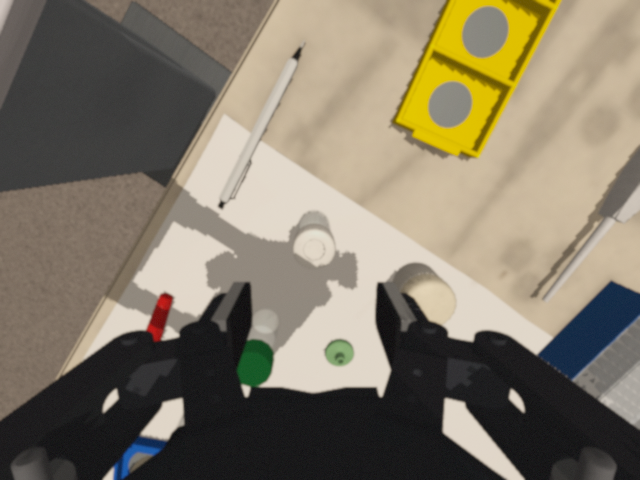

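The white cap is at (315,246) with its base at (314,219), so I'll nudge +3 mm along tool x. The yellow small pockets are visible at (485,32) and (450,104). Picking the white vial.

Call:
servo_tool(
  motion=[
    {"angular":[0,0,0],"translation":[0.015,0,0.1],"hand":0.3},
    {"angular":[0,0,0],"translation":[0.015,0,0.27],"hand":0.3},
    {"angular":[0,0,0],"translation":[0.015,0,0.43],"hand":0.3},
    {"angular":[0,0,0],"translation":[0.015,0,0.54],"hand":0.3},
    {"angular":[0,0,0],"translation":[0.015,0,0.58],"hand":0.3},
  ],
)

```text
clock: 18.67
eef_pos: [424.3, 94.1, 21.5]
tcp_rot: [[-0.575, 0.818, -0.007], [0.818, 0.575, 0.001], [0.004, -0.005, -1.0]]
contact_force: [-1.0, 0.3, 0.5]
width: 55.7
gripper_force: 0.0
```

Call:
servo_tool(
  motion=[
    {"angular":[0,0,0],"translation":[0,0,0],"hand":0.3},
    {"angular":[0,0,0],"translation":[0,0,0],"hand":0.3},
    {"angular":[0,0,0],"translation":[0,0,0],"hand":-0.9},
    {"angular":[0,0,0],"translation":[0,0,0],"hand":-0.9},
    {"angular":[0,0,0],"translation":[0,0,0],"hand":-0.9},
  ],
)

```text
clock: 19.08
eef_pos: [428.7, 92.5, 26.6]
tcp_rot: [[-0.574, 0.819, 0.002], [0.819, 0.574, -0.001], [-0.002, 0.001, -1.0]]
contact_force: [-1.0, -0.8, 7.0]
width: 26.4
gripper_force: 58.2
```

Call:
servo_tool(
  motion=[
    {"angular":[0,0,0],"translation":[0,0,0],"hand":-0.9},
    {"angular":[0,0,0],"translation":[0,0,0],"hand":-0.9},
    {"angular":[0,0,0],"translation":[0,0,0],"hand":-0.9},
    {"angular":[0,0,0],"translation":[0,0,0],"hand":-0.9},
  ],
)

```text
clock: 19.42
eef_pos: [428.7, 92.5, 26.5]
tcp_rot: [[-0.573, 0.819, 0.002], [0.819, 0.573, -0.001], [-0.002, 0.001, -1.0]]
contact_force: [-1.1, -0.9, 6.8]
width: 26.3
gripper_force: 58.2
```

```bash
python3 plan.py 427.3,93.5,24 427.3,93.5,140 448.2,283.7,140 448.2,283.7,32 448.2,283.7,140 442.5,-7.5,140 460.3,231,140
```

```text
[0.0, 0.0, -0.58] az -0.0 mm 116 -> (427.3, 93.5, 140.0, 125.0)
[0.719, 0.631, -0.0] az -0.0 mm 191 -> (448.2, 283.7, 140.0, 125.0)
[0.0, 0.0, 0.54] az -0.0 mm 108 -> (448.2, 283.7, 32.0, 125.0)
[0.0, 0.0, -0.54] az -0.0 mm 108 -> (448.2, 283.7, 140.0, 125.0)
[-1.176, -0.858, -0.0] az -0.0 mm 291 -> (442.5, -7.5, 140.0, 125.0)
[0.926, 0.757, -0.0] az -0.0 mm 239 -> (460.3, 231.0, 140.0, 125.0)
```

Call:
servo_tool(
  motion=[
    {"angular":[0,0,0],"translation":[0,0,-0.1],"hand":-0.9},
    {"angular":[0,0,0],"translation":[0,0,-0.28],"hand":-0.9},
    {"angular":[0,0,0],"translation":[0,0,-0.45],"hand":-0.9},
    {"angular":[0,0,0],"translation":[0.03,0.026,-0.56],"hand":-0.9},
    {"angular":[0,0,0],"translation":[0.11,0.097,-0.58],"hand":-0.9},
  ],
)

```text
clock: 19.83
eef_pos: [434.7, 120.9, 146.9]
tcp_rot: [[-0.571, 0.821, 0.011], [0.821, 0.571, -0.001], [-0.007, 0.009, -1.0]]
contact_force: [-0.1, -0.0, -0.2]
width: 26.5
gripper_force: 58.8
```

Call:
servo_tool(
  motion=[
    {"angular":[0,0,0],"translation":[0.12,0.105,0],"hand":-0.9},
    {"angular":[0,0,0],"translation":[0.24,0.21,0],"hand":-0.9},
    {"angular":[0,0,0],"translation":[0.36,0.316,0],"hand":-0.9},
    {"angular":[0,0,0],"translation":[0.47,0.412,0],"hand":-0.9},
    {"angular":[0,0,0],"translation":[0.56,0.49,0],"hand":-0.9},
  ],
)

```text
clock: 20.25
eef_pos: [447.3, 272.1, 142.0]
tcp_rot: [[-0.574, 0.819, 0.002], [0.819, 0.574, 0.001], [-0.0, 0.002, -1.0]]
contact_force: [0.8, -0.6, -0.1]
width: 26.6
gripper_force: 58.8
```

Call:
servo_tool(
  motion=[
    {"angular":[0,0,0],"translation":[0.04,0.035,0],"hand":-0.9},
    {"angular":[0,0,0],"translation":[0.049,0.044,0],"hand":-0.9},
    {"angular":[0,0,0],"translation":[0.049,0.044,0],"hand":-0.9},
    {"angular":[0,0,0],"translation":[0.049,0.044,0],"hand":-0.9},
    {"angular":[0,0,0],"translation":[0.049,0.044,0],"hand":-0.9},
  ],
)

```text
clock: 20.67
eef_pos: [448.6, 281.8, 140.9]
tcp_rot: [[-0.572, 0.82, -0.0], [0.82, 0.572, -0.0], [-0.0, -0.0, -1.0]]
contact_force: [0.1, -0.6, -0.9]
width: 26.2
gripper_force: 58.9
```

```bash
python3 - <<'E'
from plan import *
from pos import O
c=snap('wrist','w9.png'); now()
print([np.round(proj(c,[*O[k],4])) for k in('yellow0','yellow1','yellow2')])
E
```

```text
20.72 [448.6 281.8 140.9] th 124.89 tilt [-0.0001 -0.0003] w 26.3 F [-0.4  0.4  0.2] 58.86642732890323 j [ 0.33  0.13  1.81 -0.    1.2  -0.28]
[array([339., 158.]), array([311., 226.]), array([288., 281.])]
```

View pics/w9.png

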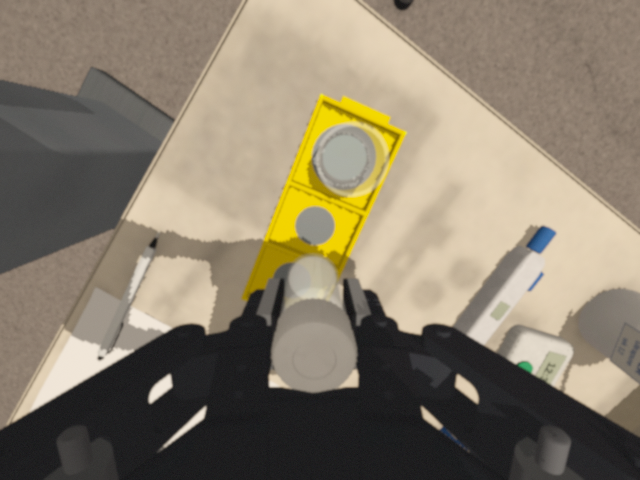

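The beaker stands centred in the large yellow pocket at (344,158), and the middle pocket's disc is at (314,225), under the white vial. Lowering.

Call:
servo_tool(
  motion=[
    {"angular":[0,0,0],"translation":[0,0,0.12],"hand":-0.9},
    {"angular":[0,0,0],"translation":[0,0,0.28],"hand":-0.9},
    {"angular":[0,0,0],"translation":[0,0,0.41],"hand":-0.9},
    {"angular":[0,0,0],"translation":[0,0,0.48],"hand":-0.9},
    {"angular":[0,0,0],"translation":[0,0,0.515],"hand":-0.9},
  ],
)

```text
clock: 21.13
eef_pos: [446.7, 281.4, 35.3]
tcp_rot: [[-0.572, 0.82, -0.004], [0.82, 0.572, -0.002], [0.001, -0.005, -1.0]]
contact_force: [0.0, -0.2, 0.1]
width: 26.3
gripper_force: 58.9
```

Call:
servo_tool(
  motion=[
    {"angular":[0,0,0],"translation":[0,0,0.01],"hand":-0.9},
    {"angular":[0,0,0],"translation":[0,0,0.02],"hand":-0.9},
    {"angular":[0,0,0],"translation":[0,0,0.03],"hand":-0.9},
    {"angular":[0,0,0],"translation":[0,0,0.04],"hand":-0.9},
    {"angular":[0,0,0],"translation":[0,0,0.05],"hand":-0.9},
  ],
)

```text
clock: 21.55
eef_pos: [449.8, 283.3, 30.4]
tcp_rot: [[-0.573, 0.819, 0.002], [0.819, 0.573, 0.0], [-0.001, 0.002, -1.0]]
contact_force: [-10.5, -4.5, 29.0]
width: 26.5
gripper_force: 61.5
```

Call:
servo_tool(
  motion=[
    {"angular":[0,0,0],"translation":[0,0,0],"hand":-0.9},
    {"angular":[0,0,0],"translation":[0,0,0],"hand":-0.9},
  ],
)

```text
clock: 21.72
eef_pos: [449.7, 283.3, 30.5]
tcp_rot: [[-0.574, 0.819, 0.002], [0.819, 0.574, 0.0], [-0.001, 0.002, -1.0]]
contact_force: [-4.0, -2.8, 13.9]
width: 26.2
gripper_force: 60.2
```

Call:
servo_tool(
  motion=[
    {"angular":[0,0,0],"translation":[0,0,-0.01],"hand":0.1},
    {"angular":[0,0,0],"translation":[0,0,-0.012],"hand":0.1},
    {"angular":[0,0,0],"translation":[0,0,-0.012],"hand":0.1},
    {"angular":[0,0,0],"translation":[0,0,-0.012],"hand":0.1},
    {"angular":[0,0,0],"translation":[0,0,-0.012],"hand":0.1},
  ],
)

```text
clock: 22.13
eef_pos: [448.4, 282.9, 30.2]
tcp_rot: [[-0.573, 0.819, -0.0], [0.819, 0.573, -0.0], [0.0, -0.0, -1.0]]
contact_force: [0.0, -0.4, 0.0]
width: 47.0
gripper_force: 0.0
```

Call:
servo_tool(
  motion=[
    {"angular":[0,0,0],"translation":[0,0,-0.08],"hand":0.1},
    {"angular":[0,0,0],"translation":[0,0,-0.25],"hand":0.1},
    {"angular":[0,0,0],"translation":[0,0,-0.42],"hand":0.1},
    {"angular":[0,0,0],"translation":[-0.03,-0.02,-0.53],"hand":0.2},
    {"angular":[0,0,0],"translation":[-0.12,-0.088,-0.553],"hand":0.3},
  ],
)

```text
clock: 22.55
eef_pos: [450.9, 255.5, 146.1]
tcp_rot: [[-0.575, 0.818, 0.009], [0.818, 0.575, 0.004], [-0.002, 0.009, -1.0]]
contact_force: [0.8, -0.0, 1.0]
width: 55.7
gripper_force: 0.0
```

Call:
servo_tool(
  motion=[
    {"angular":[0,0,0],"translation":[-0.13,-0.095,0],"hand":0.3},
    {"angular":[0,0,0],"translation":[-0.26,-0.19,0],"hand":0.3},
    {"angular":[0,0,0],"translation":[-0.39,-0.285,0],"hand":0.3},
    {"angular":[0,0,0],"translation":[-0.52,-0.38,0],"hand":0.3},
    {"angular":[0,0,0],"translation":[-0.65,-0.475,0],"hand":0.3},
  ],
)

```text
clock: 22.97
eef_pos: [444.1, 90.9, 140.8]
tcp_rot: [[-0.573, 0.819, 0.0], [0.819, 0.573, 0.0], [-0.0, 0.0, -1.0]]
contact_force: [-0.0, -0.3, 0.4]
width: 55.3
gripper_force: 0.0
```

Call:
servo_tool(
  motion=[
    {"angular":[0,0,0],"translation":[-0.13,-0.095,0],"hand":0.3},
    {"angular":[0,0,0],"translation":[-0.26,-0.19,0],"hand":0.3},
    {"angular":[0,0,0],"translation":[-0.36,-0.26,0],"hand":0.3},
    {"angular":[0,0,0],"translation":[-0.406,-0.295,0],"hand":0.3},
    {"angular":[0,0,0],"translation":[-0.406,-0.295,0],"hand":0.3},
  ],
)

```text
clock: 23.38
eef_pos: [442.7, -10.3, 140.9]
tcp_rot: [[-0.57, 0.821, 0.0], [0.821, 0.57, -0.001], [-0.001, -0.0, -1.0]]
contact_force: [-0.7, -0.2, 0.1]
width: 56.0
gripper_force: 0.0
```

```bash
python3 - <<'E'
from plan import *
from pos import O
c=snap('wrist','w10.png'); now()
i=c['color'].astype(int); m=(i[...,1]-np.maximum(i[...,0],i[...,2])>40).astype(np.uint8)
n,l,st,ce=cv2.connectedComponentsWithStats(m); print([(s.tolist(),np.round(e)) for s,e in zip(st,ce) if 200<s[4]<20000])
for k,z in (('green',75),('green',0)): print(k,np.round(proj(c,[*O[k],z])))
E
python3 plan.py 442.5,-7.5,24 460.3,231,140
```

```text
23.43 [442.7  -8.9 140.8] th 124.82 tilt [-0.0001  0.0003] w 55.7 F [0.3 0.4 0.8] 0.0 j [-0.29 -0.1   2.05  0.    1.19 -0.9 ]
[([294, 224, 44, 45, 1513], array([316., 246.]))]
green [309. 250.]
green [310. 224.]
[0.926, 0.757, -0.58] az -0.0 mm 266 -> (460.3, 231.0, 140.0, 125.0)
```

Call:
servo_tool(
  motion=[
    {"angular":[0,0,0],"translation":[0.01,0.005,0.1],"hand":0.3},
    {"angular":[0,0,0],"translation":[0.01,0.005,0.27],"hand":0.3},
    {"angular":[0,0,0],"translation":[0.01,0.005,0.43],"hand":0.3},
    {"angular":[0,0,0],"translation":[0.01,0.005,0.54],"hand":0.3},
    {"angular":[0,0,0],"translation":[0.01,0.005,0.58],"hand":0.3},
  ],
)

```text
clock: 23.85
eef_pos: [439.3, -3.9, 21.4]
tcp_rot: [[-0.574, 0.819, -0.007], [0.819, 0.574, 0.002], [0.006, -0.004, -1.0]]
contact_force: [-0.2, 0.3, -0.3]
width: 56.1
gripper_force: 0.0
```

Call:
servo_tool(
  motion=[
    {"angular":[0,0,0],"translation":[0,0,0],"hand":0.3},
    {"angular":[0,0,0],"translation":[0,0,0],"hand":0.3},
    {"angular":[0,0,0],"translation":[0,0,0],"hand":-0.9},
    {"angular":[0,0,0],"translation":[0,0,0],"hand":-0.9},
    {"angular":[0,0,0],"translation":[0,0,0],"hand":-0.9},
  ],
)

```text
clock: 24.27
eef_pos: [443.7, -6.4, 26.6]
tcp_rot: [[-0.574, 0.819, 0.002], [0.819, 0.574, -0.001], [-0.003, 0.001, -1.0]]
contact_force: [-1.8, -0.4, 4.9]
width: 26.3
gripper_force: 58.3
```

Call:
servo_tool(
  motion=[
    {"angular":[0,0,0],"translation":[0,0,0],"hand":-0.9},
    {"angular":[0,0,0],"translation":[0,0,0],"hand":-0.9},
    {"angular":[0,0,0],"translation":[0,0,0],"hand":-0.9},
    {"angular":[0,0,0],"translation":[0,0,0],"hand":-0.9},
  ],
)

```text
clock: 24.6
eef_pos: [443.7, -6.4, 26.6]
tcp_rot: [[-0.573, 0.819, 0.003], [0.819, 0.573, -0.001], [-0.002, 0.001, -1.0]]
contact_force: [-1.6, -0.1, 6.3]
width: 26.7
gripper_force: 58.3
```

Call:
servo_tool(
  motion=[
    {"angular":[0,0,0],"translation":[0,0,-0.1],"hand":-0.9},
    {"angular":[0,0,0],"translation":[0,0,-0.28],"hand":-0.9},
    {"angular":[0,0,0],"translation":[0,0,-0.45],"hand":-0.9},
    {"angular":[0,0,0],"translation":[0.03,0.025,-0.56],"hand":-0.9},
    {"angular":[0,0,0],"translation":[0.12,0.098,-0.58],"hand":-0.9},
  ],
)

```text
clock: 25.02
eef_pos: [448.6, 22.9, 146.9]
tcp_rot: [[-0.571, 0.821, 0.011], [0.821, 0.571, -0.003], [-0.009, 0.007, -1.0]]
contact_force: [0.7, 0.1, -1.1]
width: 26.6
gripper_force: 58.9
```

Call:
servo_tool(
  motion=[
    {"angular":[0,0,0],"translation":[0.13,0.107,0],"hand":-0.9},
    {"angular":[0,0,0],"translation":[0.26,0.213,0],"hand":-0.9},
    {"angular":[0,0,0],"translation":[0.39,0.32,0],"hand":-0.9},
    {"angular":[0,0,0],"translation":[0.52,0.427,0],"hand":-0.9},
    {"angular":[0,0,0],"translation":[0.64,0.525,0],"hand":-0.9},
  ],
)

```text
clock: 25.43
eef_pos: [457.6, 192.1, 141.9]
tcp_rot: [[-0.573, 0.819, 0.002], [0.819, 0.573, 0.001], [-0.001, 0.002, -1.0]]
contact_force: [-0.3, -0.9, -0.4]
width: 26.6
gripper_force: 58.8
```

Call:
servo_tool(
  motion=[
    {"angular":[0,0,0],"translation":[0.09,0.074,0],"hand":-0.9},
    {"angular":[0,0,0],"translation":[0.14,0.115,0],"hand":-0.9},
    {"angular":[0,0,0],"translation":[0.156,0.129,0],"hand":-0.9},
    {"angular":[0,0,0],"translation":[0.156,0.129,0],"hand":-0.9},
    {"angular":[0,0,0],"translation":[0.156,0.129,0],"hand":-0.9},
  ],
)

```text
clock: 25.85
eef_pos: [460.7, 229.9, 141.2]
tcp_rot: [[-0.573, 0.819, 0.0], [0.819, 0.573, -0.0], [-0.0, 0.0, -1.0]]
contact_force: [0.0, 0.2, -0.8]
width: 26.4
gripper_force: 58.9
```

```bash
python3 - <<'E'
from plan import *
from pos import O
c=snap('wrist','w11.png'); now()
print([np.round(proj(c,[*O[k],4])) for k in('yellow0','yellow1','yellow2')])
E
```

```text
25.9 [460.7 229.6 141.1] th 124.93 tilt [ 0.0001 -0.0003] w 27.0 F [-0.8 -0.5  0.3] 58.857197281031404 j [ 0.23  0.09  1.86 -0.    1.19 -0.38]
[array([366.,  92.]), array([335., 167.]), array([310., 227.])]
```

View pics/w11.png

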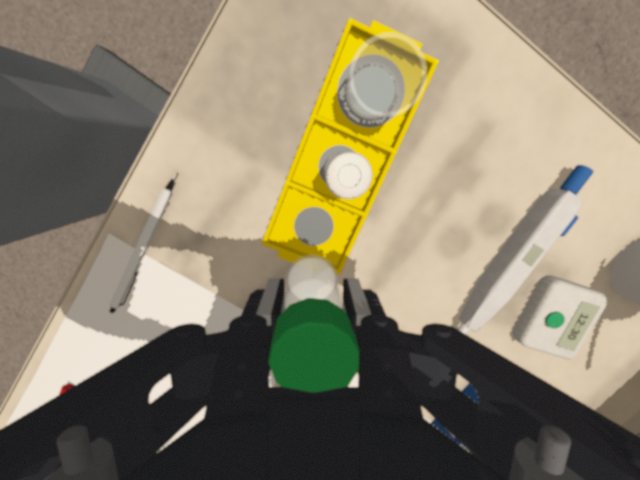

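The white vial stands upright in the middle pocket, its cap at (348,175), and the beaker is at (370,90). The free disc at (314,227) is under the held green vial. Lowering.

Call:
servo_tool(
  motion=[
    {"angular":[0,0,0],"translation":[0,0,0.12],"hand":-0.9},
    {"angular":[0,0,0],"translation":[0,0,0.28],"hand":-0.9},
    {"angular":[0,0,0],"translation":[0,0,0.41],"hand":-0.9},
    {"angular":[0,0,0],"translation":[0,0,0.48],"hand":-0.9},
    {"angular":[0,0,0],"translation":[0,0,0.515],"hand":-0.9},
  ],
)

```text
clock: 26.32
eef_pos: [458.8, 228.8, 35.4]
tcp_rot: [[-0.572, 0.82, -0.004], [0.82, 0.572, -0.001], [0.002, -0.004, -1.0]]
contact_force: [-0.7, 0.2, 0.3]
width: 26.6
gripper_force: 58.9
```

Call:
servo_tool(
  motion=[
    {"angular":[0,0,0],"translation":[0,0,0.01],"hand":-0.9},
    {"angular":[0,0,0],"translation":[0,0,0.02],"hand":-0.9},
    {"angular":[0,0,0],"translation":[0,0,0.03],"hand":-0.9},
    {"angular":[0,0,0],"translation":[0,0,0.04],"hand":-0.9},
    {"angular":[0,0,0],"translation":[0,0,0.046],"hand":-0.9},
  ],
)

```text
clock: 26.73
eef_pos: [461.9, 230.6, 30.5]
tcp_rot: [[-0.573, 0.819, 0.002], [0.819, 0.573, 0.0], [-0.001, 0.002, -1.0]]
contact_force: [-5.3, -2.8, 17.0]
width: 26.5
gripper_force: 60.1
```

Call:
servo_tool(
  motion=[
    {"angular":[0,0,0],"translation":[0,0,0],"hand":-0.9},
    {"angular":[0,0,0],"translation":[0,0,0],"hand":-0.9},
  ],
)

```text
clock: 26.9
eef_pos: [461.8, 230.6, 30.6]
tcp_rot: [[-0.573, 0.819, 0.002], [0.819, 0.573, 0.0], [-0.001, 0.002, -1.0]]
contact_force: [-3.0, -1.6, 8.1]
width: 26.7
gripper_force: 59.6
```

Seated. I'll release, back off, and check with the cameras from the middle of the table.

Call:
servo_tool(
  motion=[
    {"angular":[0,0,0],"translation":[0,0,-0.01],"hand":0.1},
    {"angular":[0,0,0],"translation":[0,0,-0.012],"hand":0.1},
    {"angular":[0,0,0],"translation":[0,0,-0.012],"hand":0.1},
    {"angular":[0,0,0],"translation":[0,0,-0.012],"hand":0.1},
    {"angular":[0,0,0],"translation":[0,0,-0.012],"hand":0.1},
  ],
)

```text
clock: 27.32
eef_pos: [460.5, 230.4, 31.0]
tcp_rot: [[-0.573, 0.819, -0.0], [0.819, 0.573, -0.0], [0.0, -0.0, -1.0]]
contact_force: [-1.0, 0.5, -1.0]
width: 46.9
gripper_force: 0.0
```

Call:
servo_tool(
  motion=[
    {"angular":[0,0,0],"translation":[0,0,-0.08],"hand":0.1},
    {"angular":[0,0,0],"translation":[0,0,-0.25],"hand":0.1},
    {"angular":[0,0,0],"translation":[0,0,-0.42],"hand":0.1},
    {"angular":[0,0,0],"translation":[0,0,-0.6],"hand":0.1},
    {"angular":[0,0,0],"translation":[0,0,-0.75],"hand":0.1},
  ],
)

```text
clock: 27.73
eef_pos: [460.9, 230.5, 183.5]
tcp_rot: [[-0.573, 0.819, 0.001], [0.819, 0.573, 0.0], [-0.001, 0.001, -1.0]]
contact_force: [0.1, 0.9, -0.7]
width: 47.2
gripper_force: 0.0
```

Call:
servo_tool(
  motion=[
    {"angular":[0,0,0],"translation":[-0.1,-0.1,-0.1],"hand":0.1},
    {"angular":[0,0,0],"translation":[-0.22,-0.2,-0.2],"hand":0.1},
    {"angular":[0,0,0],"translation":[-0.33,-0.3,-0.2],"hand":0.1},
    {"angular":[0,0,0],"translation":[-0.43,-0.38,-0.2],"hand":0.1},
    {"angular":[0,0,0],"translation":[-0.45,-0.4,-0.2],"hand":0.1},
  ],
)

```text
clock: 28.15
eef_pos: [446.7, 108.0, 221.5]
tcp_rot: [[-0.571, 0.821, 0.001], [0.821, 0.571, -0.001], [-0.002, -0.0, -1.0]]
contact_force: [-0.4, 0.4, -0.8]
width: 47.0
gripper_force: 0.0
```

Call:
servo_tool(
  motion=[
    {"angular":[0,0,0],"translation":[-0.1,-0.1,0],"hand":0.1},
    {"angular":[0,0,0],"translation":[-0.22,-0.2,0],"hand":0.1},
    {"angular":[0,0,0],"translation":[-0.3,-0.25,0],"hand":0.1},
    {"angular":[0,0,0],"translation":[-0.3,-0.25,0],"hand":0.1},
    {"angular":[0,0,0],"translation":[-0.3,-0.25,0],"hand":0.1},
  ],
)

```text
clock: 28.57
eef_pos: [440.1, 33.0, 220.8]
tcp_rot: [[-0.572, 0.82, -0.0], [0.82, 0.572, 0.001], [0.001, 0.0, -1.0]]
contact_force: [-0.3, 0.3, -0.1]
width: 46.8
gripper_force: 0.0
```

```bash
python3 - <<'E'
from plan import *
a=snap('top','t2.png')['color']; s=snap('side','s2.png')['color']; now()
r=lambda i,k:cv2.resize(i[:,:,::-1],None,fx=k,fy=k,interpolation=cv2.INTER_CUBIC)
A=r(a[180:320,135:235],3);B=r(a[180:320,365:465],3)  # 300x420
S=r(s[200:370,190:456],1.5)
im=np.zeros((600,800,3),np.uint8); t=np.hstack([A[:340],B[:340]]); im[:340,:600]=t; im[340:595,:399]=S[:255]
cv2.imwrite('pics/fin.png',im)
E
```

```text
28.67 [440.   34.  220.9] th 125.01 tilt [-0.0005  0.0008] w 46.8 F [-0.1  0.4 -0.3] 0.0 j [-0.2  -0.19  1.97  0.    1.37 -0.81]
```

View pics/fin.png

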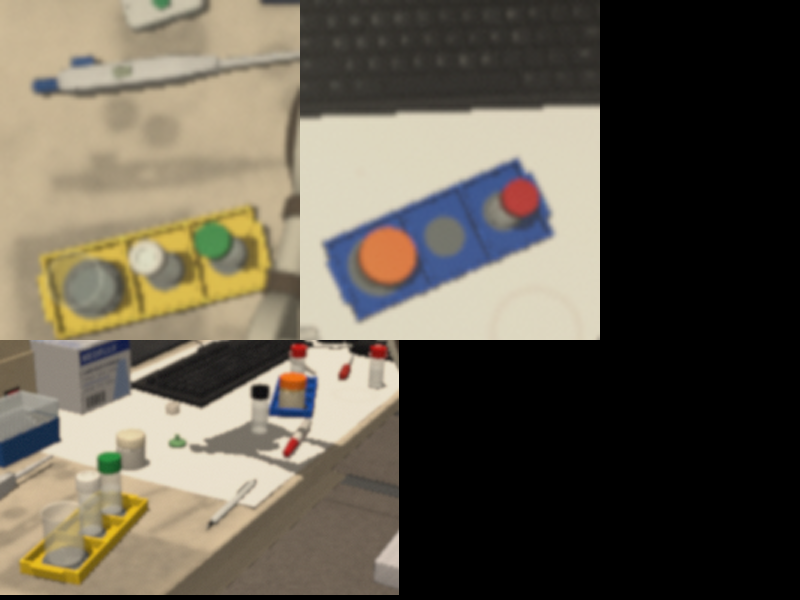

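The two yellow vials, beaker, jar and red vial all stand upright in their pockets, and the cream jar and black vial are undisturbed. Next is a quick numeric check in tray frames, using the caps at (147,257), (213,240), (388,256) and (520,197) and the beaker at (92,288).

```bash
python3 - <<'E'
from h import *
from pos import T
c=load('t2')
for k,t,u,v,z in (('white','yellow',184,265.7,79),('green','yellow',206,260,79),('beaker','yellow',165.7,276,10),('orange','blue',394.3,265.3,60),('red','blue',438.3,245.7,79)):
    w=ray(c,u-.4,v-.4,z)[:2]-T[t][0]; a=T[t][1]; print(k,np.round([w[0]*np.cos(a)+w[1]*np.sin(a),-w[0]*np.sin(a)+w[1]*np.cos(a)],1))
E
```

```text
white [ 0.5 -9.3]
green [  0.9 -63.1]
beaker [-0. 54.]
orange [-0.7 53. ]
red [ -1.3 -60.4]
```

All within tolerance, so I'm handing in.

```bash
python3 -c "
from plant import ticket
print(ticket.sign_off())"
```

```text
the job is handed in; nothing more can be done
None
```

I made up both kits and handed the job in: all five pieces stand upright in their pockets, within about 3 mm of centre by the cameras, and the cream-lidded jar and black-capped vial were left where they stood. The sign-off gave no verdict.

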